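Park the lashing ring in the end stop of a bent tie-down rail

TASK

Slide the steel lashing ring along the bent tie-down rail, round both corners and on into the end stop on the other leg, until it has clicked past the spring catch and stays trapped against the sprung buffer; then let go of it. Push by feel: the end stop is only clamped to the rail and must not be shoved along it. Leave the small tin standing where it is on the board.

Things in the scene. Friction and masses are not known exactly. Their poses are not given: they have to be found in the camera images.
- rail: Plywood board (250 x 330 x 18 mm, fixed flat on the table, place and yaw vary) carrying a level bent steel rod, 14 mm thick, centre line 150 mm above the table. Origin at table height, z up. In its x, y (mm) the rod is a U open to +y: leg one x = -70 from y = 160 to -60, a 50 mm radius quarter bend, cross leg y = -110 from x = -20 to 20, a like bend, leg two x = 70 from y = -60 to 160.
- rail_bend1 (a point): Centre of the first bend's 50 mm arc, at rod height: (-20, -60, 150) mm in the rail's frame. Axes as the rail's. The bend joins leg one, which runs along y, to the cross leg, which runs along x.
- rail_bend2 (a point): Centre of the second bend's 50 mm arc, at rod height: (20, -60, 150) mm in the rail's frame. The bend joins the cross leg to leg two, which carries the end stop.
- rail_post2 (a point): Where leg two ends in its post, at rod height: (70, 160, 150) mm in the rail's frame. Both legs end in 20 mm thick posts at y = 160 mm, 160 mm tall. The end stop is clamped on leg two some way before the post.
- ring: Plain thick steel ring, 60 mm outside, 28 mm hole, 26 mm long, 0.2 to 0.4 kg, threaded on the rod and hanging from it, its centre then 7 mm below the rod's line (143 mm above the table). Starts somewhere on leg one. Origin at its centre; its y axis is the hole's axis, roughly along the rod; it may roll about it and swing a little. Grip it across the 60 mm from above, a finger either side of the rod.
- stop (a joint): How far (m) the end stop has been shoved along leg two towards the post; 0 at the start. A dark steel block 44 mm wide, top 167 mm above the table, held on the rod by friction: it creeps at about 32 N. Where it sits differs and is not told: the trapped ring's centre comes to a rail y of 15 to 65 mm. An arm under the rod carries the catch, from 55 mm before that centre, all below 127 mm.
- buffer (a joint): How far (m) the sprung rubber plate, 46 mm wide (its lowest part, below 120 mm, stands 4 mm proud), before the stop block and facing the arriving ring, is pressed towards the block: 0 free, 0.014 home. Spring 2.5 N at first, 5.5 N when home, damped. The ring must press it to about 0.007 or more for the catch to come up behind it; the trapped ring then keeps it pressed by about 0.006.
- catch (a joint): How far (m) the spring catch is pushed down: 0 up, 0.017 fully down. A 20 mm wide steel pawl under the rod before the buffer, with a 20 degree ramp to the arriving ring and an upright face to the buffer; when up it stands 13 mm above the hanging ring's underside. The ring rides it down (spring 0.7 to 1.5 N, up to 10 N along the rod with friction; a ring let pitch can jam here) and it springs up behind the ring.
- tin: Small closed tin, 54 mm across and 60 mm tall, standing on the board inside the U. A bystander to leave alone. Origin at the centre of its underside.
Things that resemble listed ones, but are neither listed nor needed, are in the scene too. Of the things that look like the ring, the middle-sized one is meant.

How it is judged:
By the outcome, as a careful person would: the job done as asked, in the order asked, and still so for the second after the job is handed in, with the robot touching nothing.
It also fails if it takes over 67 s, if anything falls off the work surface, if the arm or the gripper's body presses on something with over 40 N, if the wrist force passes 120 N, or if a joint passes its speed limit or range.

ROBOT

A 7-joint arm with a two-finger parallel gripper is mounted at the origin on the work surface. World frame = base frame: x ahead of the robot, y to its left, z up, the work surface at z = 0. Lengths are in mm, angles in rad, forces in N, time in s.
With the tool pointing down it reaches from about 400 to 875 mm from the base axis. Payload 4.4 kg.
Tool frame: the origin (TCP) lies at the very end of the fingers, on their centre line; the grasp point (between the pads) lies 19 mm behind it; z points along the fingers, y is the direction in which the jaws open and shut (so a half turn about z gives the same grasp; the last joint's range is limited). The gripper opens to 85 mm and grips with 20 to 120 N. Pads are 22 mm wide; open, the fingers measure 114 mm over their backs; the gripper's body (76 mm by 85 mm) begins 54 mm behind the grasp point. The pads swing forward as they close: fully open they stand 13 mm farther back than shut.
Start: joints at [-1.316, 0.628, 0.038, 1.517, -0.027, 0.996, -0.02], TCP at [204.938, 616.862, 231.313] pointing down, gripper open.
Joint ranges: [-3.06, 3.06], [-0.37, 2.12], [-1.25, 1.32], [0.18, 2.47], [-1.1, 4.24], [0.23, 1.98], [-2.94, 2.94]. Speed limits (rad/s): [2.57, 2.57, 3.14, 3.14, 3.14, 3.14, 3.14].

INTERFACE

Orientations are given as [roll, pitch, yaw] about the fixed x, y, z axes, in that order (R = Rz(yaw) Ry(pitch) Rx(roll)).
In Python, from cell import read_state, get_image, calibration, finish_job gives the robot as it stands. The module is installed in compiled form; this text tells all that it offers.
- The arm moves only by the tool apply_moves, never from a script. Its argument "increments" is a list of rows, each an object of numbers: "tx", "ty", "tz": the shift along the world's x, y, z in m; "rx", "ry", "rz": the turn, a rotation vector about the world's x, y, z in units of 5 degrees (1.0 is 5 degrees); "claw": the finger opening in m, from 0 to 0.0854. In form: [{"tx": .., "ty": .., "tz": .., "rx": .., "ry": .., "rz": .., "claw": ..}, ...]. A call has 1 to 12 rows; each row is the pose to reach, as a shift and turn from the pose commanded when the call began; what a row does not reach only later rows make up. A row lasts 1/10 s, in which the tool goes at most 50 mm and 8.59 degrees, less where a joint would pass 70% of its speed; a pose out of reach is approached as far as the arm can. A call with a gripper value outside its range is refused whole. The fingers move at their own pace and stop on an object; the grip force is fixed at half the most. Time passes only in rows, so rows that repeat a pose let the fingers close. It gives the time, the measured TCP pose, the force and the opening at its end, in the units of the state.
- read_state(): the state, without advancing time (a new reading comes with each control period).
- get_image(name): name is "scene" or "top" or "wrist"; returns the picture (384x512x3 uint8, red, green, blue); there is no depth.
- calibration(name): a dict with "camera_matrix" (3x3 intrinsics, pixels), "origin" and "attitude" of the camera in the world. Camera axes: x right, y up, looking along -z (the intrinsics and any distortion apply to the point x, -y, -z); pixel columns grow to the right and rows downward; lengths in mm; the calibration is good to about 2 mm. A picture is of the moment at which its call begins: read the wrist's pose just before it. calibration takes no time and is no camera call; for the wrist camera it gives the pose at the moment of the call.
- finish_job(): hands the job in, once; it reports no verdict.
The state is a dict: "clock": time; "qpos": joint angles; "qd": joint speeds; "tau": joint torques, N m; "eef_pos": TCP position; "tool_rot": TCP orientation; "force": force on the tool from outside, world axes, zero at the start; "torque": the same for the moment, N m; "width": finger opening in mm.
Only numpy, scipy, OpenCV 4.12 (cv2) and the standard library are available. Lean on these libraries where they do the work, as an engineer would, in place of code of your own. Each camera call takes 0.05 s, during which the arm holds its last target. There are 200 camera calls.

## Working session

There is one attempt and no reset: what is moved stays moved. The work goes in short steps, Python scripts to look and compute and a tool call to move; the robot and the scene stay as the last step left them, time stands still between calls to the robot, and variables do not carry over. Pictures are saved under pics/ and viewed, about 8 in all and at most 12, crops included, and the job is handed in when it is done.

Besides the shell and the picture viewer there is one more tool, called after ">>>" as name([rows], argument=value, ...), one row to a line, values as JSON. apply_moves: Moves the arm, as the interface text tells. Its arguments: {"type":"object","properties":{"increments":{"type":"array"}},"required":["increments"]}

```bash
mkdir -p pics; python3 - <<'E'
from cell import *
import cv2,numpy as np
np.set_printoptions(precision=3,suppress=True)
s=read_state();print(s['clock'],s['eef_pos'],s['tool_rot'],s['force'],s['width'])
for n in ['scene','top']:
    c=calibration(n);print(n,{k:np.array(v).tolist() if not isinstance(v,str) else v for k,v in c.items()})
    cv2.imwrite(f'pics/{n}.png',get_image(n)[:,:,::-1])
a=cv2.imread('pics/scene.png');b=cv2.imread('pics/top.png')
cv2.imwrite('pics/top2.png',cv2.resize(b,(800,600),interpolation=cv2.INTER_CUBIC))
E
```

```text
0.0 [204.732 616.246 230.373] [-3.14   0.     2.821] [0.439 0.267 0.509] 85.79396291311623
scene {'camera_matrix': [[432.1221922057849, 0.0, 252.17488891043544], [0.0, 432.1221922057849, 195.3545160339981], [0.0, 0.0, 1.0]], 'origin': [908.1861937776019, -69.40024369545985, 821.7342338584552], 'attitude': [0.5898515970346276, -0.0009402609463591283, 1.2064469002532097]}
top {'camera_matrix': [[370.5361332985532, 0.0, 255.53440233526115], [0.0, 370.5361332985532, 193.48360299604192], [0.0, 0.0, 1.0]], 'origin': [387.70344179052046, 69.50561416704727, 787.8680716632801], 'attitude': [0.16753325564858668, 0.04231149423314351, -1.5531223387085558]}
```

View pics/top2.png

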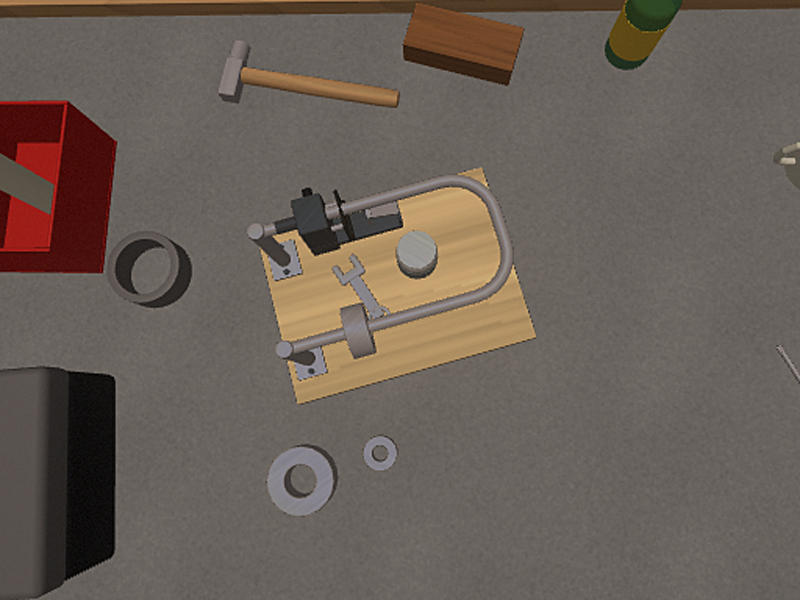

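View pics/scene.png

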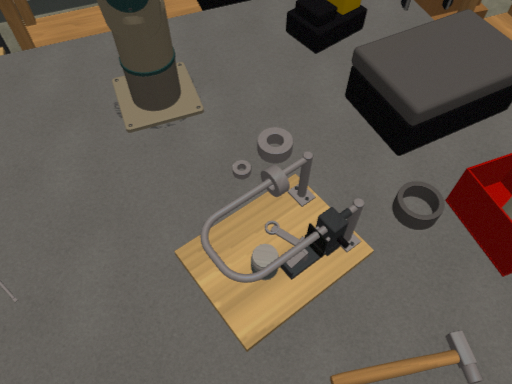

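Top view (800x600): post tops at (284,349) and (256,231), the ring on leg one at (358,330), the stop at (318,222), the tin at (417,254). Three things resemble the ring: the large loose washer (302,480), the small loose washer (380,453), and the ring threaded on the rod (358,330). The threaded one is the middle-sized. Now I'll compute the rail pose.

```bash
cat > h.py <<'E'
import numpy as np,cv2
from scipy.spatial.transform import Rotation as R
from cell import *
np.set_printoptions(precision=2,suppress=True)
def ray(cal,uv):
    K=np.array(cal['camera_matrix']);p=np.linalg.solve(K,[uv[0],uv[1],1.]);d=np.array([p[0],-p[1],-p[2]])
    return np.array(cal['origin']),R.from_euler('xyz',cal['attitude']).apply(d)
def onz(cal,uv,z):
    o,d=ray(cal,uv);return o+d*(z-o[2])/d[2]
def proj(cal,P):
    q=R.from_euler('xyz',cal['attitude']).inv().apply(np.atleast_2d(P)-np.array(cal['origin']))
    K=np.array(cal['camera_matrix']);q=q*[1,-1,-1];p=(K@q.T).T;return p[:,:2]/p[:,2:]
E
python3 - <<'E'
from h import *
c=calibration('top');k=1.5625
pts={'post1':(284,349,160),'post2':(256,231,160),'legA':(440,310,150),'leg1b':(400,318,150),'leg2a':(430,184,150),'leg2b':(380,198,150),'bendx':(508,250,150),'ringtop':(358,316,173),'tin':(417,245,78),
'b1':(482,168,18),'b2':(535,338,18),'b3':(297,404,18)}
W={n:onz(c,(u/k,v/k),z) for n,(u,v,z) in pts.items()}
for n in W:print(n,W[n])
p1,p2=W['post1'][:2],W['post2'][:2]
print('dist',np.linalg.norm(p2-p1),'sides',np.linalg.norm(W['b1']-W['b2']),np.linalg.norm(W['b3']-W['b2']))
d=p2-p1;yaw=np.arctan2(d[1],d[0])
l=W['b3']-W['b2'];print('yaw posts',yaw,'board',np.arctan2(l[1],l[0])-np.pi/2)
cs=calibration('scene')
for n,uv,z in [('post1',(308,156),160),('post2',(358,203),160),('tin',(264,252),78),('b1',(249,340),18),('b3',(301,177),18),('b4',(372,249),18),('b2',(177,253),18)]:
    print('scene',n,onz(cs,uv,z))
E
```

```text
post1 [440.32 223.41 160.  ]
post2 [573.98 262.4  160.  ]
legA [486.99  52.91 150.  ]
leg1b [477.49  97.29 150.  ]
leg2a [634.22  65.32 150.  ]
leg2b [617.15 122.86 150.  ]
bendx [556.24 -23.12 150.  ]
ringtop [475.89 141.6  173.  ]
tin [581.02  80.55  78.  ]
b1 [708.78  -7.83  18.  ]
b2 [471.45 -76.13  18.  ]
b3 [379.83 237.17  18.  ]
dist 139.23242314546494 sides 246.96438919627482 326.4265582108609
yaw posts 0.283831505298282 board 0.2845017031790342
scene post1 [446.69 224.53 160.  ]
scene post2 [578.8  263.21 160.  ]
scene tin [572.58  83.44  78.  ]
scene b1 [701.1    4.17  18.  ]
scene b3 [398.27 246.27  18.  ]
scene b4 [618.59 306.94  18.  ]
scene b2 [484.01 -72.1   18.  ]
```

Ring-like things: the threaded ring fits, since it's on leg one and sized between the two loose washers. The rail pose is about (553, 90) with yaw 0.284. Both views and the board agree. I'm moving above the ring and will confirm it with the wrist crop.

>>> apply_moves([
  {"tx": 0.02,"ty": -0.04,"tz": 0.02,"rz": -1.5},
  {"tx": 0.04,"ty": -0.085,"tz": 0.05,"rz": -3},
  {"tx": 0.07,"ty": -0.13,"tz": 0.07,"rz": -4.5},
  {"tx": 0.26,"ty": -0.478,"tz": 0.08,"rz": -11.07},
  {"tx": 0.26,"ty": -0.478,"tz": 0.08,"rz": -11.07},
  {"tx": 0.26,"ty": -0.478,"tz": 0.08,"rz": -11.07},
  {"tx": 0.26,"ty": -0.478,"tz": 0.08,"rz": -11.07},
  {"tx": 0.26,"ty": -0.478,"tz": 0.08,"rz": -11.07},
  {"tx": 0.26,"ty": -0.478,"tz": 0.08,"rz": -11.07},
  {"tx": 0.26,"ty": -0.478,"tz": 0.08,"rz": -11.07},
  {"tx": 0.26,"ty": -0.478,"tz": 0.08,"rz": -11.07},
  {"tx": 0.26,"ty": -0.478,"tz": 0.08,"rz": -11.07},
])

```text
$.increments[0]: bad value
```

```bash
python3 - <<'E'
from h import *
s=read_state();print(s['clock'],s['eef_pos'],s['tool_rot'],s['force'],s['width'],s['qpos'])
c=calibration('wrist');print(c['origin'],c['attitude'],np.diag(c['camera_matrix']))
im=get_image('wrist')[:,:,::-1].copy();cv2.imwrite('pics/w1.png',im)
O=np.array([553,89.6]);a=.284
def rail(x,y,z):return [O[0]+x*np.cos(a)-y*np.sin(a),O[1]+x*np.sin(a)+y*np.cos(a),z]
for P in proj(c,[rail(-70,y,150) for y in(160,72,0,-60)]):
    print(P)
    if 0<P[0]<512 and 0<P[1]<384: cv2.circle(im,tuple(map(int,P)),2,(0,0,255),-1)
cv2.imwrite('pics/w1o.png',cv2.resize(im,(768,576),interpolation=cv2.INTER_CUBIC))
E
```

```text
0.1 [204.75 616.33 230.48] [-3.14  0.    2.82] [ 0.24 -0.02 -0.73] 85.71618204347124 [-1.32  0.63  0.04  1.52 -0.03  1.   -0.02]
[130.29 642.05 371.95] [-0.32  0.    1.25] [332.73 332.73   1.  ]
[-35.41 525.37]
[-89.92 555.33]
[-131.13  577.98]
[-163.37  595.7 ]
```

View pics/w1o.png

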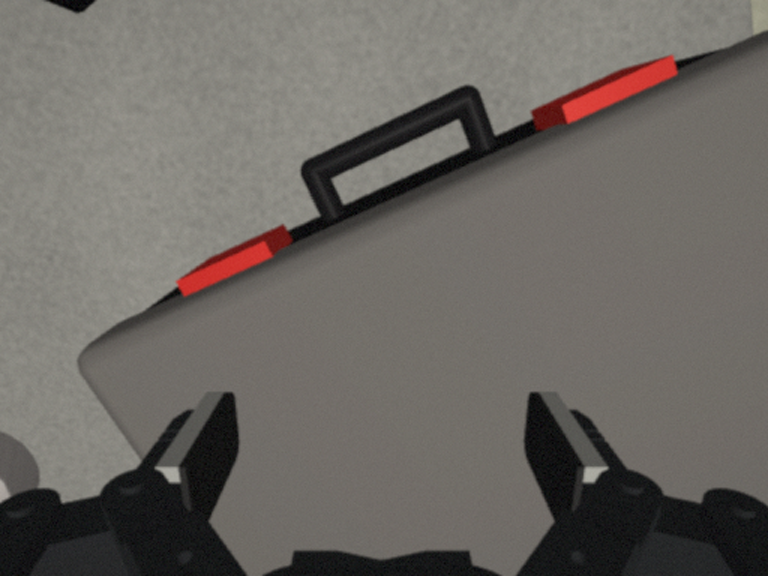

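The wrist view shows only the toolbox under the start pose, because the move was refused. I'll give every field.

>>> apply_moves([
  {"tx": 0.02,"ty": -0.04,"tz": 0.02,"rx": 0,"ry": 0,"rz": -1.5,"claw": 0.085},
  {"tx": 0.04,"ty": -0.08,"tz": 0.04,"rx": 0,"ry": 0,"rz": -3,"claw": 0.085},
  {"tx": 0.06,"ty": -0.12,"tz": 0.06,"rx": 0,"ry": 0,"rz": -4.5,"claw": 0.085},
  {"tx": 0.26,"ty": -0.478,"tz": 0.08,"rx": 0,"ry": 0,"rz": -11.07,"claw": 0.085},
  {"tx": 0.26,"ty": -0.478,"tz": 0.08,"rx": 0,"ry": 0,"rz": -11.07,"claw": 0.085},
  {"tx": 0.26,"ty": -0.478,"tz": 0.08,"rx": 0,"ry": 0,"rz": -11.07,"claw": 0.085},
  {"tx": 0.26,"ty": -0.478,"tz": 0.08,"rx": 0,"ry": 0,"rz": -11.07,"claw": 0.085},
  {"tx": 0.26,"ty": -0.478,"tz": 0.08,"rx": 0,"ry": 0,"rz": -11.07,"claw": 0.085},
  {"tx": 0.26,"ty": -0.478,"tz": 0.08,"rx": 0,"ry": 0,"rz": -11.07,"claw": 0.085},
  {"tx": 0.26,"ty": -0.478,"tz": 0.08,"rx": 0,"ry": 0,"rz": -11.07,"claw": 0.085},
  {"tx": 0.26,"ty": -0.478,"tz": 0.08,"rx": 0,"ry": 0,"rz": -11.07,"claw": 0.085},
  {"tx": 0.26,"ty": -0.478,"tz": 0.08,"rx": 0,"ry": 0,"rz": -11.07,"claw": 0.085},
])

```text
clock: 1.35
eef_pos: [467.4, 132.4, 312.0]
tool_rot: [3.14, 0.003, 1.845]
force: [-0.5, -1.0, -0.1]
width: 85.2
```

```bash
cat > look.py <<'E'
from h import *
import sys
s=read_state();print(s['clock'],s['eef_pos'],s['tool_rot'],s['force'],s['width'],s['qpos'])
c=calibration('wrist');print(c['origin'],c['attitude'])
im=get_image('wrist')[:,:,::-1].copy();n=sys.argv[1];cv2.imwrite(f'pics/{n}.png',im)
O=np.array([553,89.6]);a=.284
def rail(x,y,z):return [O[0]+x*np.cos(a)-y*np.sin(a),O[1]+x*np.sin(a)+y*np.cos(a),z]
for P in proj(c,[rail(-70,y,150) for y in(160,120,72,0,-60)]+[rail(70,y,150) for y in(160,0,-60)]):
    print(P)
    if 0<P[0]<512 and 0<P[1]<384: cv2.circle(im,tuple(map(int,P)),2,(0,0,255),-1)
cv2.imwrite(f'pics/{n}o.png',cv2.resize(im,(768,576),interpolation=cv2.INTER_CUBIC))
E
python3 look.py w2
```

```text
1.35 [467.44 132.44 311.95] [3.14 0.   1.85] [-0.48 -0.98 -0.06] 85.18319534666651 [-0.65  0.32  0.43  1.86 -0.15  0.99  0.11]
[446.43 209.77 453.16] [-0.32 -0.    0.27]
[251.34  71.23]
[251.91 119.34]
[252.52 171.97]
[253.34 242.05]
[253.95 293.62]
[415.78  69.47]
[393.14 240.63]
[386.3  292.29]
```

View pics/w2o.png

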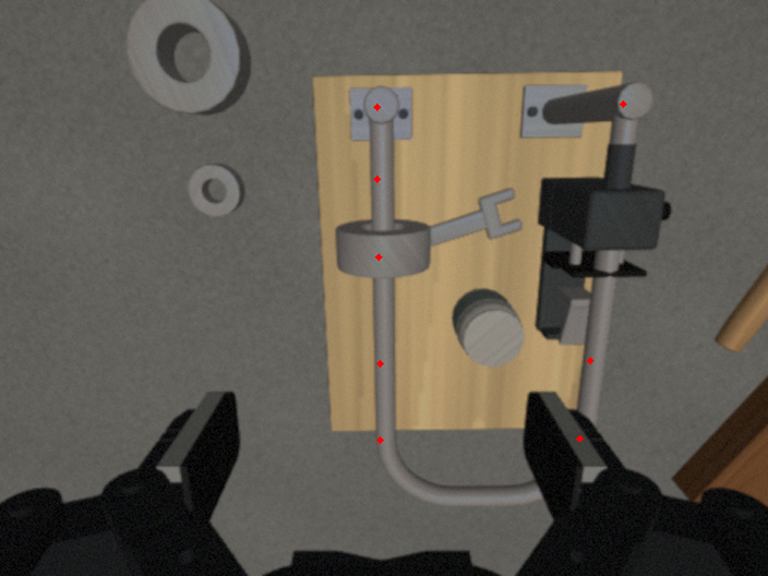

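Wrist view (768x576): the ring on leg one at about (383,248), 93 px wide, so 60 mm. The loose washers lie off to the left, so this is the threaded, middle-sized ring. The rod sits a few px right of my prediction, so I'll refine the rail from its edges.

```bash
python3 - <<'E'
from h import *
from scipy.optimize import least_squares
c=calibration('wrist');im=cv2.imread('pics/w2.png')
S=cv2.cvtColor(im,cv2.COLOR_BGR2HSV)[:,:,1].astype(int)
def runs(r,lo,hi):
    m=S[r,lo:hi]<70; x=np.where(m)[0]+lo
    return (x.min(),x.max(),len(x)) if len(x) else None
A=[];B=[]
for r in (108,116,124,132,200,215,230,245,260,275): 
    q=runs(r,238,272);A.append(((q[0]+q[1])/2,r));print(r,q,end=' ')
print()
for r in (235,245,255,265,275):
    q=runs(r,384,412);B.append(((q[0]+q[1])/2,r));print(r,q,end=' ')
print()
pts=[(onz(c,p,150)[:2],-70) for p in A]+[(onz(c,p,150)[:2],70) for p in B]
ct=calibration('top');k=1.5625
# rod from top view picks
T=[((440,310),-70),((400,318),-70),((430,184),70),((380,198),70)]
for P,x in pts:print(P,x,end=' ')
def f(p,pts):
    return [ (P[0]-p[0])*np.cos(p[1])+(P[1]-90)*np.sin(p[1])-x for P,x in pts]
for name,pp in (('w',pts),('leg1',pts[:10])):
    r=least_squares(lambda p:f(p,pp),[553,.284]);print(name,r.x,np.array(r.fun))
# y location: posts' tops at 160 and lower outer bend edge
for uv in((380,104),(634,101)):
    print('post',onz(c,(uv[0]/1.5,uv[1]/1.5),160))
print('bend bottom centre',onz(c,(470/1.5,495/1.5),150),onz(c,(470/1.5,495/1.5),150)-0)
# ring: top rim edges far/near at silhouette
V=cv2.cvtColor(im,cv2.COLOR_BGR2HSV)[:,:,2]
for r in (155,160,165,170,175,180):print(r,runs(r,215,300))
for z in(143,150): print('ring sil centre',onz(c,(383/1.5,248/1.5),z),onz(c,(337/1.5,248/1.5),z),onz(c,(430/1.5,248/1.5),z))
print('ring near-top edge z173',onz(c,(383/1.5,240/1.5),173))
E
```

```text
108 (np.int64(247), np.int64(261), 15) 116 (np.int64(247), np.int64(261), 15) 124 (np.int64(247), np.int64(261), 15) 132 (np.int64(248), np.int64(262), 15) 200 (np.int64(249), np.int64(262), 14) 215 (np.int64(249), np.int64(262), 14) 230 (np.int64(250), np.int64(262), 13) 245 (np.int64(250), np.int64(262), 13) 260 (np.int64(250), np.int64(262), 13) 275 (np.int64(251), np.int64(262), 12) 
235 (np.int64(389), np.int64(411), 23) 245 (np.int64(388), np.int64(411), 24) 255 (np.int64(387), np.int64(411), 25) 265 (np.int64(386), np.int64(411), 26) 275 (np.int64(384), np.int64(411), 28) 
[450.76 196.4 ] -70 [452.61 189.81] -70 [454.5  183.12] -70 [457.28 176.58] -70 [475.29 114.73] -70 [479.49  99.92] -70 [484.3  84.8] -70 [488.77  69.07] -70 [493.38  52.85] -70 [498.63  36.25] -70 [623.65 118.38] 70 [627.59 108.1 ] 70 [631.61  97.6 ] 70 [635.71  86.88] 70 [639.4   75.79] 70 w [558.06   0.31] [ 0.63  0.38  0.11  0.75 -1.14 -1.7  -1.78 -2.37 -2.97 -3.08  1.15  1.73
  2.32  2.93  3.03]
leg1 [555.59   0.29] [-0.08 -0.18 -0.28  0.52  0.11 -0.09  0.19 -0.02 -0.24  0.06]
post [441.74 226.27 160.  ]
post [575.15 265.51 160.  ]
bend bottom centre [577.73 -13.09 150.  ] [577.73 -13.09 150.  ]
155 (np.int64(224), np.int64(299), 76)
160 (np.int64(224), np.int64(298), 75)
165 (np.int64(224), np.int64(286), 63)
170 (np.int64(225), np.int64(285), 61)
175 (np.int64(225), np.int64(285), 61)
180 (np.int64(227), np.int64(282), 56)
ring sil centre [466.36 145.82 143.  ] [438.34 137.92 143.  ] [494.99 153.88 143.  ]
ring sil centre [465.9  147.28 150.  ] [438.52 139.57 150.  ] [493.89 155.17 150.  ]
ring near-top edge z173 [463.13 156.57 173.  ]
```

```bash
python3 - <<'E'
from h import *
s=read_state();print(s['clock'],s['eef_pos'],s['tool_rot'],s['qd'])
c=calibration('wrist');O=np.array([554.8,92]);a=.287
M=np.array([[np.cos(a),np.sin(a)],[-np.sin(a),np.cos(a)]])
for v in(233,275): print(v,M@(onz(c,(383/1.5,v/1.5),173)[:2]-O))
# fixed things on leg two, for scale
print('block front top', M@(onz(c,(620/1.5,247/1.5),167)[:2]-O),'buffer plate',M@(onz(c,(605/1.5,268/1.5),170)[:2]-O))
def w(x,y):return M.T@[x,y]+O
for n,p in dict(ring=(-70,77),b1=(-70,-60),mid1=(-20-50*.7071,-60-50*.7071),x1=(-20,-110),x0=(0,-110),x2=(20,-110),mid2=(20+35.36,-60-35.36),l2=(70,-60),c=(70,0),e=(70,40)).items(): print(n,w(*p))
E
```

```text
1.4 [467.04 133.69 311.75] [3.14 0.   1.85] [-0.06 -0.   -0.06  0.02 -0.02  0.   -0.07]
233 [-69.6  91.9]
275 [-69.87  67.25]
block front top [68.72 80.8 ] buffer plate [60.18 69.04]
ring [465.87 146.04]
b1 [504.65  14.64]
mid1 [528.7  -15.12]
x1 [566.76 -19.16]
x0 [585.94 -13.5 ]
x2 [605.12  -7.84]
mid2 [634.89  16.21]
l2 [638.92  54.27]
c [621.94 111.82]
e [610.61 150.18]
```

>>> apply_moves([
  {"tx": 0,"ty": 0.0095,"tz": -0.02,"rx": 0,"ry": 0,"rz": 0,"claw": 0.085},
  {"tx": 0,"ty": 0.0095,"tz": -0.045,"rx": 0,"ry": 0,"rz": 0,"claw": 0.085},
  {"tx": 0,"ty": 0.0095,"tz": -0.07,"rx": 0,"ry": 0,"rz": 0,"claw": 0.085},
  {"tx": 0,"ty": 0.0095,"tz": -0.095,"rx": 0,"ry": 0,"rz": 0,"claw": 0.085},
  {"tx": 0,"ty": 0.0095,"tz": -0.12,"rx": 0,"ry": 0,"rz": 0,"claw": 0.085},
  {"tx": 0,"ty": 0.0095,"tz": -0.14,"rx": 0,"ry": 0,"rz": 0,"claw": 0.085},
  {"tx": 0,"ty": 0.0095,"tz": -0.16,"rx": 0,"ry": 0,"rz": 0,"claw": 0.085},
  {"tx": 0,"ty": 0.0095,"tz": -0.175,"rx": 0,"ry": 0,"rz": 0,"claw": 0.085},
  {"tx": 0,"ty": 0.0095,"tz": -0.185,"rx": 0,"ry": 0,"rz": 0,"claw": 0.085},
  {"tx": 0,"ty": 0.0095,"tz": -0.19,"rx": 0,"ry": 0,"rz": 0,"claw": 0.085},
  {"tx": 0,"ty": 0.0095,"tz": -0.19,"rx": 0,"ry": 0,"rz": 0,"claw": 0.085},
  {"tx": 0,"ty": 0.0095,"tz": -0.19,"rx": 0,"ry": 0,"rz": 0,"claw": 0.085},
])

```text
clock: 2.6
eef_pos: [465.2, 148.7, 121.8]
tool_rot: [3.141, -0.0, 1.855]
force: [1.2, 0.4, 0.7]
width: 85.2
```

>>> apply_moves([
  {"tx": 0,"ty": 0,"tz": 0,"rx": 0,"ry": 0,"rz": 0,"claw": 0.07},
  {"tx": 0,"ty": 0,"tz": 0,"rx": 0,"ry": 0,"rz": 0,"claw": 0.066},
  {"tx": 0,"ty": 0,"tz": 0,"rx": 0,"ry": 0,"rz": 0,"claw": 0.06},
  {"tx": 0,"ty": 0,"tz": 0,"rx": 0,"ry": 0,"rz": 0,"claw": 0.05},
  {"tx": 0,"ty": 0,"tz": 0,"rx": 0,"ry": 0,"rz": 0,"claw": 0.05},
  {"tx": 0,"ty": 0,"tz": 0,"rx": 0,"ry": 0,"rz": 0,"claw": 0.05},
  {"tx": 0,"ty": 0,"tz": 0,"rx": 0,"ry": 0,"rz": 0,"claw": 0.05},
  {"tx": 0,"ty": 0,"tz": 0,"rx": 0,"ry": 0,"rz": 0,"claw": 0.05},
])

```text
clock: 3.4
eef_pos: [464.9, 148.4, 122.0]
tool_rot: [3.141, -0.0, 1.855]
force: [-2.1, -0.6, 5.8]
width: 57.4
```

```bash
python3 look.py w3; python3 - <<'E'
from cell import *
import cv2
a=get_image('scene')[100:290,150:400,::-1];cv2.imwrite('pics/s3.png',cv2.resize(a,(750,570),interpolation=cv2.INTER_CUBIC))
E
```

```text
3.4 [464.94 148.43 121.96] [ 3.14 -0.    1.85] [-2.1 -0.6  5.8] 57.3684165751675 [-0.56  0.59  0.28  2.07 -0.32  0.52  0.24]
[443.56 225.08 263.45] [-0.31 -0.    0.28]
[244.69  93.16]
[245.74 209.06]
[246.74 320.23]
[247.9  447.77]
[248.64 529.46]
[675.2   92.74]
[543.51 447.31]
[513.16 529.02]
```

View pics/w3o.png

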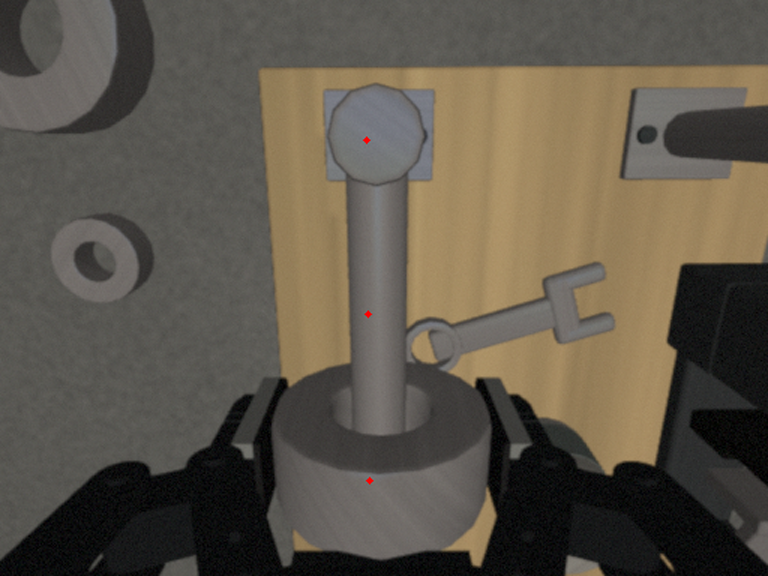

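The ring is gripped, but the 57 mm width and the upward force show the pads sit above its centre line. I'll regrip 8 mm lower.

>>> apply_moves([
  {"tx": 0,"ty": 0,"tz": 0,"rx": 0,"ry": 0,"rz": 0,"claw": 0.075},
  {"tx": 0,"ty": 0,"tz": 0,"rx": 0,"ry": 0,"rz": 0,"claw": 0.075},
  {"tx": 0.001,"ty": 0,"tz": -0.008,"rx": 0,"ry": 0,"rz": 0,"claw": 0.075},
  {"tx": 0.001,"ty": 0,"tz": -0.008,"rx": 0,"ry": 0,"rz": 0,"claw": 0.075},
  {"tx": 0.001,"ty": 0,"tz": -0.008,"rx": 0,"ry": 0,"rz": 0,"claw": 0.065},
  {"tx": 0.001,"ty": 0,"tz": -0.008,"rx": 0,"ry": 0,"rz": 0,"claw": 0.06},
  {"tx": 0.001,"ty": 0,"tz": -0.008,"rx": 0,"ry": 0,"rz": 0,"claw": 0.05},
  {"tx": 0.001,"ty": 0,"tz": -0.008,"rx": 0,"ry": 0,"rz": 0,"claw": 0.05},
  {"tx": 0.001,"ty": 0,"tz": -0.008,"rx": 0,"ry": 0,"rz": 0,"claw": 0.05},
  {"tx": 0.001,"ty": 0,"tz": -0.008,"rx": 0,"ry": 0,"rz": 0,"claw": 0.05},
  {"tx": 0.001,"ty": 0,"tz": -0.008,"rx": 0,"ry": 0,"rz": 0,"claw": 0.05},
])

```text
clock: 4.6
eef_pos: [465.7, 148.3, 113.5]
tool_rot: [-3.141, -0.0, 1.855]
force: [-3.1, -0.7, 5.7]
width: 57.7
```

>>> apply_moves([
  {"tx": 0,"ty": 0,"tz": 0.004,"rx": 0,"ry": 0,"rz": 0,"claw": 0.05},
  {"tx": 0.0015,"ty": -0.005,"tz": 0.005,"rx": 0,"ry": 0,"rz": 0,"claw": 0.05},
  {"tx": 0.005,"ty": -0.017,"tz": 0.005,"rx": 0,"ry": 0,"rz": 0,"claw": 0.05},
  {"tx": 0.009,"ty": -0.031,"tz": 0.005,"rx": 0,"ry": 0,"rz": 0,"claw": 0.05},
  {"tx": 0.013,"ty": -0.045,"tz": 0.005,"rx": 0,"ry": 0,"rz": 0,"claw": 0.05},
  {"tx": 0.017,"ty": -0.059,"tz": 0.005,"rx": 0,"ry": 0,"rz": 0,"claw": 0.05},
  {"tx": 0.021,"ty": -0.073,"tz": 0.005,"rx": 0,"ry": 0,"rz": 0,"claw": 0.05},
  {"tx": 0.025,"ty": -0.087,"tz": 0.005,"rx": 0,"ry": 0,"rz": 0,"claw": 0.05},
  {"tx": 0.029,"ty": -0.1,"tz": 0.005,"rx": 0,"ry": 0,"rz": 0,"claw": 0.05},
  {"tx": 0.032,"ty": -0.11,"tz": 0.005,"rx": 0,"ry": 0,"rz": 0,"claw": 0.05},
  {"tx": 0.034,"ty": -0.117,"tz": 0.005,"rx": 0,"ry": 0,"rz": 0,"claw": 0.05},
  {"tx": 0.035,"ty": -0.12,"tz": 0.005,"rx": 0,"ry": 0,"rz": 0,"claw": 0.05},
])

```text
clock: 5.8
eef_pos: [501.1, 27.4, 118.3]
tool_rot: [3.142, 0.0, 1.854]
force: [0.0, 0.1, -2.4]
width: 57.8
```

```bash
python3 look.py w4; python3 - <<'E'
from h import *
c=calibration('wrist');im=cv2.imread('pics/w4.png')
cv2.imwrite('pics/s4.png',np.hstack([cv2.resize(im,(400,300)),cv2.resize(get_image('scene')[100:290,130:384,::-1],(400,300),interpolation=cv2.INTER_CUBIC)]))
O=np.array([554.8,92]);a=.287;C=np.cos(a);S=np.sin(a)
W=lambda x,y:(O[0]+x*C-y*S,O[1]+x*S+y*C)
# bend waypoints, relative to commanded pose
P0=np.array([465.94+35,148.36-120])
pts=[(-70,y,0) for y in(-50,)]+[(-20-50*np.cos(t),-60-50*np.sin(t),t) for t in np.radians(np.arange(0,91,6))]
for x,y,t in pts: print(np.round((np.array(W(x,y))-P0),1),round(np.degrees(t)/5,2))
E
```

```text
5.8 [501.14  27.39 118.28] [3.14 0.   1.85] [ 0.05  0.08 -2.41] 57.78635669499825 [-0.28  0.61  0.26  2.04 -0.29  0.53  0.46]
[479.84 104.19 259.72] [-0.31 -0.    0.28]
[ 232.94 -579.29]
[ 236.58 -293.3 ]
[239.67 -50.79]
[242.8 195.6]
[244.62 338.19]
[ 943.87 -580.81]
[647.87 194.85]
[593.41 337.55]
[ 0.9 -4.1] 0.0
[  3.7 -13.7] 0.0
[  5.4 -18.7] 1.2
[  7.7 -23.4] 2.4
[ 10.4 -27.8] 3.6
[ 13.6 -32. ] 4.8
[ 17.2 -35.8] 6.0
[ 21.2 -39.2] 7.2
[ 25.5 -42.2] 8.4
[ 30.1 -44.7] 9.6
[ 34.9 -46.7] 10.8
[ 39.9 -48.2] 12.0
[ 45.1 -49.1] 13.2
[ 50.3 -49.5] 14.4
[ 55.5 -49.4] 15.6
[ 60.7 -48.7] 16.8
[ 65.8 -47.5] 18.0
```

View pics/s4.png

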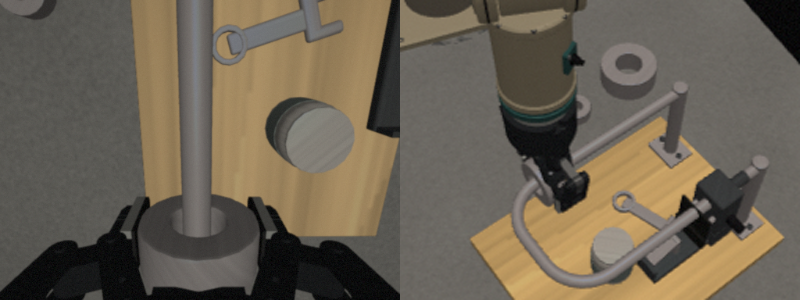

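The ring travels free on the rod, with 2.4 N of weight and no side force. Now the first bend.

>>> apply_moves([
  {"tx": 0.0009,"ty": -0.0041,"tz": 0,"rx": 0,"ry": 0,"rz": 0,"claw": 0.05},
  {"tx": 0.0037,"ty": -0.0137,"tz": 0,"rx": 0,"ry": 0,"rz": 0,"claw": 0.05},
  {"tx": 0.0054,"ty": -0.0187,"tz": 0,"rx": 0,"ry": 0,"rz": 1.2,"claw": 0.05},
  {"tx": 0.0077,"ty": -0.0234,"tz": 0,"rx": 0,"ry": 0,"rz": 2.4,"claw": 0.05},
  {"tx": 0.0104,"ty": -0.0278,"tz": 0,"rx": 0,"ry": 0,"rz": 3.6,"claw": 0.05},
  {"tx": 0.0136,"ty": -0.032,"tz": 0,"rx": 0,"ry": 0,"rz": 4.8,"claw": 0.05},
  {"tx": 0.0172,"ty": -0.0358,"tz": 0,"rx": 0,"ry": 0,"rz": 6,"claw": 0.05},
  {"tx": 0.0212,"ty": -0.0392,"tz": 0,"rx": 0,"ry": 0,"rz": 7.2,"claw": 0.05},
  {"tx": 0.0255,"ty": -0.0422,"tz": 0,"rx": 0,"ry": 0,"rz": 8.4,"claw": 0.05},
  {"tx": 0.0301,"ty": -0.0447,"tz": 0,"rx": 0,"ry": 0,"rz": 9.6,"claw": 0.05},
  {"tx": 0.0301,"ty": -0.0447,"tz": 0,"rx": 0,"ry": 0,"rz": 9.6,"claw": 0.05},
])

```text
clock: 7.0
eef_pos: [531.9, -17.5, 118.4]
tool_rot: [3.141, 0.001, 2.692]
force: [-0.3, 0.3, -3.2]
width: 58.0
```

>>> apply_moves([
  {"tx": 0.0048,"ty": -0.002,"tz": 0,"rx": 0,"ry": 0,"rz": 1.2,"claw": 0.05},
  {"tx": 0.0098,"ty": -0.0035,"tz": 0,"rx": 0,"ry": 0,"rz": 2.4,"claw": 0.05},
  {"tx": 0.015,"ty": -0.0044,"tz": 0,"rx": 0,"ry": 0,"rz": 3.6,"claw": 0.05},
  {"tx": 0.0202,"ty": -0.0048,"tz": 0,"rx": 0,"ry": 0,"rz": 4.8,"claw": 0.05},
  {"tx": 0.0254,"ty": -0.0047,"tz": 0,"rx": 0,"ry": 0,"rz": 6,"claw": 0.05},
  {"tx": 0.0306,"ty": -0.004,"tz": 0,"rx": 0,"ry": 0,"rz": 7.2,"claw": 0.05},
  {"tx": 0.0357,"ty": -0.0028,"tz": 0,"rx": 0,"ry": 0,"rz": 8.4,"claw": 0.05},
  {"tx": 0.0453,"ty": 0,"tz": 0,"rx": 0,"ry": 0,"rz": 8.4,"claw": 0.05},
  {"tx": 0.0549,"ty": 0.0029,"tz": 0,"rx": 0,"ry": 0,"rz": 8.4,"claw": 0.05},
  {"tx": 0.0549,"ty": 0.0029,"tz": 0,"rx": 0,"ry": 0,"rz": 8.4,"claw": 0.05},
  {"tx": 0.0549,"ty": 0.0029,"tz": 0,"rx": 0,"ry": 0,"rz": 8.4,"claw": 0.05},
])

```text
clock: 8.1
eef_pos: [585.8, -13.2, 118.1]
tool_rot: [-3.142, -0.001, -2.859]
force: [0.1, 0.1, -3.3]
width: 57.9
```

```bash
python3 look.py w5; cd pics; python3 -c "
import cv2;cv2.imwrite('w5s.png',cv2.imread('w5.png'))"
```

```text
8.1 [585.83 -13.2  118.1 ] [-3.14 -0.   -2.86] [ 0.1   0.15 -3.26] 57.85067909418122 [ 0.1   0.69 -0.2   1.8   0.2   0.68  1.64]
[510.47 -34.95 259.63] [-0.31 -0.    1.85]
[1092.89  107.78]
[967.56 108.01]
[817.12 108.29]
[591.36 108.7 ]
[403.15 109.05]
[850.05 430.51]
[493.97 431.28]
[360.37 431.57]
```

View pics/w5s.png

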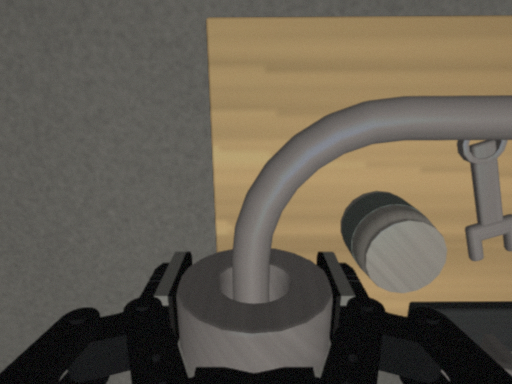

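The ring is on the cross leg, centred on the rod, with the tin untouched. The last joint (1.64 of 2.94) lacks room for another 90°, so I'll hang the ring here and regrip with a half turn.

>>> apply_moves([
  {"tx": 0,"ty": 0,"tz": -0.005,"rx": 0,"ry": 0,"rz": 0,"claw": 0.05},
  {"tx": 0,"ty": 0,"tz": -0.005,"rx": 0,"ry": 0,"rz": 0,"claw": 0.07},
  {"tx": 0,"ty": 0,"tz": -0.005,"rx": 0,"ry": 0,"rz": 0,"claw": 0.085},
  {"tx": 0,"ty": 0,"tz": -0.005,"rx": 0,"ry": 0,"rz": 0,"claw": 0.085},
  {"tx": 0,"ty": 0,"tz": -0.005,"rx": 0,"ry": 0,"rz": 0,"claw": 0.085},
  {"tx": 0,"ty": 0,"tz": 0.02,"rx": 0,"ry": 0,"rz": 0,"claw": 0.085},
  {"tx": 0,"ty": 0,"tz": 0.055,"rx": 0,"ry": 0,"rz": 0,"claw": 0.085},
  {"tx": 0,"ty": 0,"tz": 0.085,"rx": 0,"ry": 0,"rz": 0,"claw": 0.085},
  {"tx": 0,"ty": 0,"tz": 0.095,"rx": 0,"ry": 0,"rz": -1,"claw": 0.085},
  {"tx": 0,"ty": 0,"tz": 0.095,"rx": 0,"ry": 0,"rz": -2.6,"claw": 0.085},
  {"tx": 0,"ty": 0,"tz": 0.095,"rx": 0,"ry": 0,"rz": -4.2,"claw": 0.085},
  {"tx": 0,"ty": 0,"tz": 0.095,"rx": 0,"ry": 0,"rz": -5.8,"claw": 0.085},
])

```text
clock: 9.35
eef_pos: [586.0, -13.5, 213.8]
tool_rot: [3.141, 0.001, 2.913]
force: [0.1, 0.1, -0.2]
width: 85.4
```

>>> apply_moves([
  {"tx": 0,"ty": 0,"tz": 0,"rx": 0,"ry": 0,"rz": -1.7,"claw": 0.085},
  {"tx": 0,"ty": 0,"tz": 0,"rx": 0,"ry": 0,"rz": -3.4,"claw": 0.085},
  {"tx": 0,"ty": 0,"tz": 0,"rx": 0,"ry": 0,"rz": -5.1,"claw": 0.085},
  {"tx": 0,"ty": 0,"tz": 0,"rx": 0,"ry": 0,"rz": -6.8,"claw": 0.085},
  {"tx": 0,"ty": 0,"tz": 0,"rx": 0,"ry": 0,"rz": -8.5,"claw": 0.085},
  {"tx": 0,"ty": 0,"tz": 0,"rx": 0,"ry": 0,"rz": -10.2,"claw": 0.085},
  {"tx": 0,"ty": 0,"tz": 0,"rx": 0,"ry": 0,"rz": -11.9,"claw": 0.085},
  {"tx": 0,"ty": 0,"tz": 0,"rx": 0,"ry": 0,"rz": -13.6,"claw": 0.085},
  {"tx": 0,"ty": 0,"tz": 0,"rx": 0,"ry": 0,"rz": -15.3,"claw": 0.085},
  {"tx": 0,"ty": 0,"tz": 0,"rx": 0,"ry": 0,"rz": -17,"claw": 0.085},
  {"tx": 0,"ty": 0,"tz": 0,"rx": 0,"ry": 0,"rz": -18.7,"claw": 0.085},
  {"tx": 0,"ty": 0,"tz": 0,"rx": 0,"ry": 0,"rz": -20.4,"claw": 0.085},
])

```text
clock: 10.55
eef_pos: [585.9, -13.2, 213.5]
tool_rot: [3.142, -0.0, 1.133]
force: [0.2, 0.4, -0.5]
width: 85.1
```

>>> apply_moves([
  {"tx": 0,"ty": 0,"tz": 0,"rx": 0,"ry": 0,"rz": -1.7,"claw": 0.085},
  {"tx": 0,"ty": 0,"tz": 0,"rx": 0,"ry": 0,"rz": -3.4,"claw": 0.085},
  {"tx": 0,"ty": 0,"tz": 0,"rx": 0,"ry": 0,"rz": -5.1,"claw": 0.085},
  {"tx": 0,"ty": 0,"tz": 0,"rx": 0,"ry": 0,"rz": -6.8,"claw": 0.085},
  {"tx": 0,"ty": 0,"tz": 0,"rx": 0,"ry": 0,"rz": -8.3,"claw": 0.085},
  {"tx": 0,"ty": 0,"tz": 0,"rx": 0,"ry": 0,"rz": -9.8,"claw": 0.085},
  {"tx": 0,"ty": 0,"tz": 0,"rx": 0,"ry": 0,"rz": -9.8,"claw": 0.085},
  {"tx": 0,"ty": 0,"tz": 0,"rx": 0,"ry": 0,"rz": -9.8,"claw": 0.085},
])

```text
clock: 11.35
eef_pos: [585.9, -13.2, 213.3]
tool_rot: [-3.142, 0.0, 0.287]
force: [0.2, 0.4, -0.3]
width: 85.1
```

```bash
python3 look.py w6
```

```text
11.35 [585.9  -13.19 213.29] [-3.14  0.    0.29] [ 0.22  0.37 -0.3 ] 85.13271304429365 [-0.43  0.64  0.66  1.73 -0.47  0.93 -0.86]
[663.09   9.77 354.77] [-0.31  0.   -1.28]
[-113.81  310.95]
[-58.87 311.11]
[  7.07 311.31]
[105.98 311.6 ]
[188.41 311.84]
[-193.3   112.66]
[ 74.38 113.42]
[174.77 113.71]
```

View pics/w6.png

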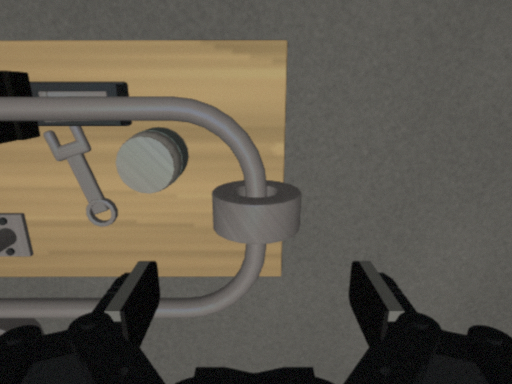

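The ring hangs squarely between the open jaws (about (257,212) px) and the tool is aligned. Descending to regrip.

>>> apply_moves([
  {"tx": 0,"ty": 0,"tz": -0.02,"rx": 0,"ry": 0,"rz": 0,"claw": 0.085},
  {"tx": 0,"ty": 0,"tz": -0.045,"rx": 0,"ry": 0,"rz": 0,"claw": 0.085},
  {"tx": 0,"ty": 0,"tz": -0.07,"rx": 0,"ry": 0,"rz": 0,"claw": 0.085},
  {"tx": 0,"ty": 0,"tz": -0.09,"rx": 0,"ry": 0,"rz": 0,"claw": 0.085},
  {"tx": 0,"ty": 0,"tz": -0.1,"rx": 0,"ry": 0,"rz": 0,"claw": 0.085},
  {"tx": 0,"ty": 0,"tz": -0.1,"rx": 0,"ry": 0,"rz": 0,"claw": 0.075},
  {"tx": 0,"ty": 0,"tz": -0.1,"rx": 0,"ry": 0,"rz": 0,"claw": 0.068},
  {"tx": 0,"ty": 0,"tz": -0.1,"rx": 0,"ry": 0,"rz": 0,"claw": 0.06},
  {"tx": 0,"ty": 0,"tz": -0.1,"rx": 0,"ry": 0,"rz": 0,"claw": 0.05},
  {"tx": 0,"ty": 0,"tz": -0.1,"rx": 0,"ry": 0,"rz": 0,"claw": 0.05},
  {"tx": 0,"ty": 0,"tz": -0.1,"rx": 0,"ry": 0,"rz": 0,"claw": 0.05},
  {"tx": 0,"ty": 0,"tz": -0.1,"rx": 0,"ry": 0,"rz": 0,"claw": 0.05},
])

```text
clock: 12.6
eef_pos: [587.0, -13.8, 114.7]
tool_rot: [3.141, -0.002, 0.284]
force: [-1.1, -1.2, 6.5]
width: 57.8
```

```bash
python3 - <<'E'
from h import *
O=np.array([554.8,92]);a=.287;C=np.cos(a);S=np.sin(a)
W=lambda x,y:np.array((O[0]+x*C-y*S,O[1]+x*S+y*C))
P0=W(0,-110);print(P0)
pts=[(10,-110,0)]+[(20+50*np.sin(t),-60-50*np.cos(t),t) for t in np.radians(np.arange(0,91,6))]+[(70,y,np.pi/2) for y in(-50,-40,-30)]
for x,y,t in pts: print(np.round(W(x,y)-P0,1),round(np.degrees(t)/5,2))
E
```

```text
[585.94 -13.5 ]
[9.6 2.8] 0.0
[19.2  5.7] 0.0
[24.1  7.4] 1.2
[28.8  9.7] 2.4
[33.3 12.4] 3.6
[37.5 15.6] 4.8
[41.3 19.2] 6.0
[44.7 23.1] 7.2
[47.6 27.4] 8.4
[50.1 32. ] 9.6
[52.1 36.9] 10.8
[53.6 41.9] 12.0
[54.6 47. ] 13.2
[55.  52.3] 14.4
[54.9 57.5] 15.6
[54.2 62.7] 16.8
[53.  67.8] 18.0
[50.2 77.4] 18.0
[47.3 87. ] 18.0
[44.5 96.5] 18.0
```

>>> apply_moves([
  {"tx": 0,"ty": 0,"tz": 0.005,"rx": 0,"ry": 0,"rz": 0,"claw": 0.05},
  {"tx": 0.0096,"ty": 0.0028,"tz": 0.005,"rx": 0,"ry": 0,"rz": 0,"claw": 0.05},
  {"tx": 0.0192,"ty": 0.0057,"tz": 0.005,"rx": 0,"ry": 0,"rz": 0,"claw": 0.05},
  {"tx": 0.0241,"ty": 0.0074,"tz": 0.005,"rx": 0,"ry": 0,"rz": 1.2,"claw": 0.05},
  {"tx": 0.0288,"ty": 0.0097,"tz": 0.005,"rx": 0,"ry": 0,"rz": 2.4,"claw": 0.05},
  {"tx": 0.0333,"ty": 0.0124,"tz": 0.005,"rx": 0,"ry": 0,"rz": 3.6,"claw": 0.05},
  {"tx": 0.0375,"ty": 0.0156,"tz": 0.005,"rx": 0,"ry": 0,"rz": 4.8,"claw": 0.05},
  {"tx": 0.0413,"ty": 0.0192,"tz": 0.005,"rx": 0,"ry": 0,"rz": 6,"claw": 0.05},
  {"tx": 0.0447,"ty": 0.0231,"tz": 0.005,"rx": 0,"ry": 0,"rz": 7.2,"claw": 0.05},
  {"tx": 0.0476,"ty": 0.0274,"tz": 0.005,"rx": 0,"ry": 0,"rz": 8.4,"claw": 0.05},
  {"tx": 0.0501,"ty": 0.032,"tz": 0.005,"rx": 0,"ry": 0,"rz": 9.6,"claw": 0.05},
  {"tx": 0.0501,"ty": 0.032,"tz": 0.005,"rx": 0,"ry": 0,"rz": 9.6,"claw": 0.05},
])

```text
clock: 13.8
eef_pos: [636.9, 20.0, 117.7]
tool_rot: [-3.141, -0.001, 1.123]
force: [0.2, 0.4, -2.5]
width: 57.7
```

>>> apply_moves([
  {"tx": 0.002,"ty": 0.0049,"tz": 0,"rx": 0,"ry": 0,"rz": 1.2,"claw": 0.05},
  {"tx": 0.0035,"ty": 0.0099,"tz": 0,"rx": 0,"ry": 0,"rz": 2.4,"claw": 0.05},
  {"tx": 0.0045,"ty": 0.015,"tz": 0,"rx": 0,"ry": 0,"rz": 3.6,"claw": 0.05},
  {"tx": 0.0049,"ty": 0.0203,"tz": 0,"rx": 0,"ry": 0,"rz": 4.8,"claw": 0.05},
  {"tx": 0.0048,"ty": 0.0255,"tz": 0,"rx": 0,"ry": 0,"rz": 6,"claw": 0.05},
  {"tx": 0.0041,"ty": 0.0307,"tz": 0,"rx": 0,"ry": 0,"rz": 7.2,"claw": 0.05},
  {"tx": 0.0029,"ty": 0.0358,"tz": 0,"rx": 0,"ry": 0,"rz": 8.4,"claw": 0.05},
  {"tx": 0.0001,"ty": 0.0454,"tz": 0,"rx": 0,"ry": 0,"rz": 8.4,"claw": 0.05},
  {"tx": 0.0001,"ty": 0.0454,"tz": 0,"rx": 0,"ry": 0,"rz": 8.4,"claw": 0.05},
  {"tx": 0.0001,"ty": 0.0454,"tz": 0,"rx": 0,"ry": 0,"rz": 8.4,"claw": 0.05},
])

```text
clock: 14.8
eef_pos: [636.1, 64.3, 118.1]
tool_rot: [-3.141, 0.0, 1.853]
force: [-0.3, -1.6, -3.2]
width: 57.5
```

```bash
python3 look.py w7; python3 - <<'E'
from h import *
cv2.imwrite('pics/s7.png',np.hstack([cv2.resize(cv2.imread('pics/w7.png'),(400,300)),cv2.resize(get_image('scene')[140:290,200:400,::-1],(400,300),interpolation=cv2.INTER_CUBIC)]))
E
```

```text
14.8 [636.06  64.28 118.09] [-3.14  0.    1.85] [-0.3  -1.57 -3.2 ] 57.45064528443982 [-0.23  0.75  0.15  1.65 -0.15  0.75  0.27]
[614.87 141.11 259.53] [-0.31 -0.    0.28]
[-487.15 -598.77]
[-367.82 -306.63]
[-267.    -59.82]
[-164.92  190.1 ]
[-106.    334.33]
[ 232.53 -601.73]
[242.98 189.11]
[244.89 333.58]
```

View pics/s7.png

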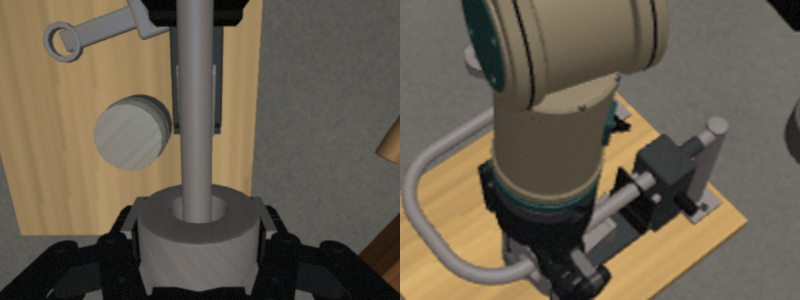

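Wrist half: the rod is centred in the hole, the catch arm's near end is at about (196,133) and the buffer plate at the top. Now I'll estimate the distances.

```bash
python3 - <<'E'
from h import *
c=calibration('wrist');O=np.array([554.8,92]);a=.287
M=np.array([[np.cos(a),np.sin(a)],[-np.sin(a),np.cos(a)]])
k=1.28
for n,u,v,z in [('arm end',196,133,115),('arm end',196,133,100),('plate',196,24,165),('plate',196,24,173),('plate',196,24,150)]: print(n,z,M@(onz(c,(u*k,v*k),z)[:2]-O))
s=read_state();print('tcp',M@(np.array(s['eef_pos'][:2])-O),s['force'])
E
```

```text
arm end 115 [69.93 -4.43]
arm end 100 [69.77 -7.93]
plate 165 [70.76 43.9 ]
plate 173 [70.81 42.67]
plate 150 [70.65 46.21]
tcp [ 70.03 -50.41] [ 0.76 -0.62 -3.64]
```

>>> apply_moves([
  {"tx": -0.0014,"ty": 0.0048,"tz": -0.001,"rx": 0,"ry": 0,"rz": 0,"claw": 0.05},
  {"tx": -0.0034,"ty": 0.0115,"tz": -0.002,"rx": 0,"ry": 0,"rz": 0,"claw": 0.05},
  {"tx": -0.0057,"ty": 0.0192,"tz": -0.003,"rx": 0,"ry": 0,"rz": 0,"claw": 0.05},
  {"tx": -0.0074,"ty": 0.0249,"tz": -0.003,"rx": 0,"ry": 0,"rz": 0,"claw": 0.05},
  {"tx": -0.0091,"ty": 0.0307,"tz": -0.003,"rx": 0,"ry": 0,"rz": 0,"claw": 0.05},
  {"tx": -0.0091,"ty": 0.0307,"tz": -0.003,"rx": 0,"ry": 0,"rz": 0,"claw": 0.05},
  {"tx": -0.0091,"ty": 0.0307,"tz": -0.003,"rx": 0,"ry": 0,"rz": 0,"claw": 0.05},
])

```text
clock: 15.6
eef_pos: [627.0, 95.2, 115.5]
tool_rot: [3.141, -0.0, 1.855]
force: [-0.9, -0.5, -2.8]
width: 57.6
```

>>> apply_moves([
  {"tx": -0.0008,"ty": 0.0029,"tz": 0,"rx": 0,"ry": 0,"rz": 0,"claw": 0.05},
  {"tx": -0.0017,"ty": 0.0058,"tz": 0,"rx": 0,"ry": 0,"rz": 0,"claw": 0.05},
  {"tx": -0.0025,"ty": 0.0086,"tz": 0,"rx": 0,"ry": 0,"rz": 0,"claw": 0.05},
  {"tx": -0.0034,"ty": 0.0115,"tz": 0,"rx": 0,"ry": 0,"rz": 0,"claw": 0.05},
  {"tx": -0.0042,"ty": 0.0144,"tz": 0,"rx": 0,"ry": 0,"rz": 0,"claw": 0.05},
  {"tx": -0.0051,"ty": 0.0173,"tz": 0,"rx": 0,"ry": 0,"rz": 0,"claw": 0.05},
])

```text
clock: 16.2
eef_pos: [621.9, 112.2, 115.4]
tool_rot: [3.141, 0.0, 1.855]
force: [0.1, -1.1, -2.5]
width: 57.8
```

>>> apply_moves([
  {"tx": -0.0006,"ty": 0.0019,"tz": 0,"rx": 0,"ry": 0,"rz": 0,"claw": 0.05},
  {"tx": -0.0011,"ty": 0.0038,"tz": 0,"rx": 0,"ry": 0,"rz": 0,"claw": 0.05},
  {"tx": -0.0017,"ty": 0.0058,"tz": 0,"rx": 0,"ry": 0,"rz": 0,"claw": 0.05},
  {"tx": -0.0023,"ty": 0.0077,"tz": 0,"rx": 0,"ry": 0,"rz": 0,"claw": 0.05},
  {"tx": -0.0028,"ty": 0.0096,"tz": 0,"rx": 0,"ry": 0,"rz": 0,"claw": 0.05},
  {"tx": -0.0034,"ty": 0.0115,"tz": 0,"rx": 0,"ry": 0,"rz": 0,"claw": 0.05},
])

```text
clock: 16.8
eef_pos: [618.6, 123.3, 115.3]
tool_rot: [3.142, 0.0, 1.855]
force: [1.3, -3.3, -2.3]
width: 57.5
```

>>> apply_moves([
  {"tx": -0.0006,"ty": 0.0019,"tz": 0,"rx": 0,"ry": 0,"rz": 0,"claw": 0.05},
  {"tx": -0.0011,"ty": 0.0038,"tz": 0,"rx": 0,"ry": 0,"rz": 0,"claw": 0.05},
  {"tx": -0.0017,"ty": 0.0058,"tz": 0,"rx": 0,"ry": 0,"rz": 0,"claw": 0.05},
  {"tx": -0.0023,"ty": 0.0077,"tz": 0,"rx": 0,"ry": 0,"rz": 0,"claw": 0.05},
])

```text
clock: 17.2
eef_pos: [618.1, 124.7, 115.7]
tool_rot: [3.141, 0.008, 1.851]
force: [4.2, -13.3, -2.1]
width: 57.6
```

It has stalled: 14 N along the rod and the commanded motion isn't followed. I'll look before pushing harder.

```bash
python3 - <<'E'
from h import *
s=read_state();print(s['clock'],s['eef_pos'],s['tool_rot'],s['force'],s['torque'])
w=get_image('wrist')[:,:,::-1];cv2.imwrite('pics/w8.png',w);sc=get_image('scene')[:,:,::-1];cv2.imwrite('pics/sc8.png',sc)
cv2.imwrite('pics/s8.png',np.hstack([cv2.resize(w[:,100:412],(400,492),interpolation=cv2.INTER_CUBIC),cv2.resize(sc[170:280,260:350],(400,492),interpolation=cv2.INTER_CUBIC)]))
E
```

```text
17.2 [618.15 124.73 115.65] [3.14 0.01 1.85] [  4.19 -13.31  -2.11] [-3.1  -0.89  0.05]
```

View pics/s8.png

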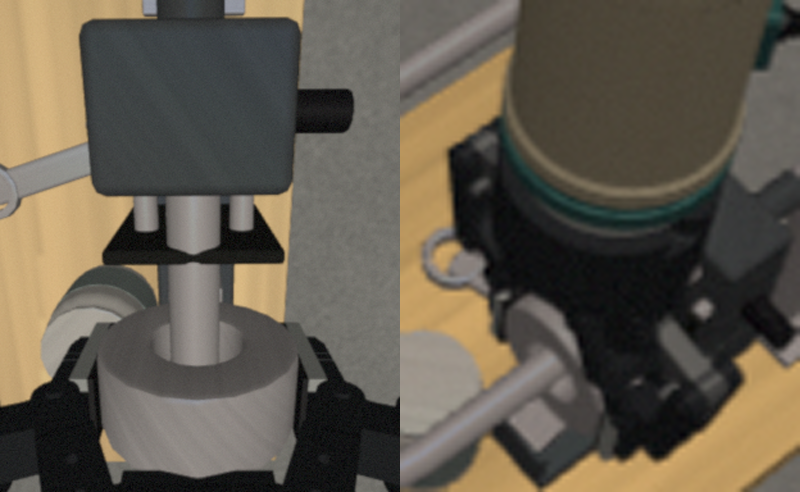

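The ring is square in the jaws, still some 25 mm short of the buffer plate, so the resistance is the pawl. I'm computing where the plate is to know which part of the ramp we're on.

```bash
python3 - <<'E'
from h import *
c=calibration('wrist');O=np.array([554.8,92]);a=.287
M=np.array([[np.cos(a),np.sin(a)],[-np.sin(a),np.cos(a)]])
s=read_state();print(c['origin'],'tcp',M@(np.array(s['eef_pos'][:2])-O))
for z in(150,155,160,165,170):
    L=onz(c,(105/1.282+100,262/1.281),z);R_=onz(c,(283/1.282+100,262/1.281),z);print(z,'width',np.linalg.norm(L-R_),M@((L+R_)[:2]/2-O))
for z in(173,172,170): # ring near/front faces top
    print('ring +y top',M@(onz(c,(198/1.282+100,398/1.281),z)[:2]-O),'-y top',M@(onz(c,(198/1.282+100,474/1.281),z)[:2]-O))
E
```

```text
[595.59 205.89 256.77] tcp [69.95 17.72]
150 width 47.14738685468177 [70.32 60.68]
155 width 44.939482634686634 [70.37 62.42]
160 width 42.73157841469171 [70.42 64.15]
165 width 40.52367419469668 [70.47 65.88]
170 width 38.31576997470166 [70.52 67.61]
ring +y top [71.17 35.2 ] -y top [71.04 12.85]
ring +y top [71.17 34.46] -y top [71.04 11.84]
ring +y top [71.17 32.97] -y top [71.03  9.81]
```

Plate face is at rail y ≈ 61 and ring at about 20, so we're stuck on the upper ramp with the ring tending to pitch about the pads. I'll back off, lift the ring in its clearance so its underside nearly clears the pawl, and go on by feel.

>>> apply_moves([
  {"tx": 0.0014,"ty": -0.0048,"tz": 0,"rx": 0,"ry": 0,"rz": 0,"claw": 0.05},
  {"tx": 0.0031,"ty": -0.0106,"tz": 0.002,"rx": 0,"ry": 0,"rz": 0,"claw": 0.05},
  {"tx": 0.0031,"ty": -0.0106,"tz": 0.0045,"rx": 0,"ry": 0,"rz": 0,"claw": 0.05},
  {"tx": 0.0031,"ty": -0.0106,"tz": 0.007,"rx": 0,"ry": 0,"rz": 0,"claw": 0.05},
  {"tx": 0.0031,"ty": -0.0106,"tz": 0.009,"rx": 0,"ry": 0,"rz": 0,"claw": 0.05},
  {"tx": 0.0031,"ty": -0.0106,"tz": 0.009,"rx": 0,"ry": 0,"rz": 0,"claw": 0.05},
  {"tx": 0.0031,"ty": -0.0106,"tz": 0.009,"rx": 0,"ry": 0,"rz": 0,"claw": 0.05},
])

```text
clock: 18.0
eef_pos: [619.4, 120.7, 124.4]
tool_rot: [3.141, -0.0, 1.855]
force: [1.4, -0.5, -1.5]
width: 57.4
```

>>> apply_moves([
  {"tx": -0.0006,"ty": 0.0019,"tz": 0,"rx": 0,"ry": 0,"rz": 0,"claw": 0.05},
  {"tx": -0.0011,"ty": 0.0038,"tz": 0,"rx": 0,"ry": 0,"rz": 0,"claw": 0.05},
  {"tx": -0.0017,"ty": 0.0058,"tz": 0,"rx": 0,"ry": 0,"rz": 0,"claw": 0.05},
  {"tx": -0.0023,"ty": 0.0077,"tz": 0,"rx": 0,"ry": 0,"rz": 0,"claw": 0.05},
  {"tx": -0.0023,"ty": 0.0077,"tz": 0,"rx": 0,"ry": 0,"rz": 0,"claw": 0.05},
])

```text
clock: 18.5
eef_pos: [618.2, 124.1, 124.4]
tool_rot: [3.141, 0.005, 1.853]
force: [2.2, -7.5, -2.3]
width: 57.8
```

It stalls at the same place even when lifted, with almost no vertical force, so this isn't ramp-like. I'll find out whether it is the ring or the gripper that is blocked: hang the ring, open, and advance the empty fingers.

>>> apply_moves([
  {"tx": 0.0028,"ty": -0.0096,"tz": 0,"rx": 0,"ry": 0,"rz": 0,"claw": 0.05},
  {"tx": 0.0034,"ty": -0.0115,"tz": -0.005,"rx": 0,"ry": 0,"rz": 0,"claw": 0.05},
  {"tx": 0.0034,"ty": -0.0115,"tz": -0.0105,"rx": 0,"ry": 0,"rz": 0,"claw": 0.05},
  {"tx": 0.0034,"ty": -0.0115,"tz": -0.0105,"rx": 0,"ry": 0,"rz": 0,"claw": 0.07},
  {"tx": 0.0034,"ty": -0.0115,"tz": -0.0105,"rx": 0,"ry": 0,"rz": 0,"claw": 0.07},
  {"tx": 0.0006,"ty": -0.0019,"tz": -0.0105,"rx": 0,"ry": 0,"rz": 0,"claw": 0.07},
  {"tx": -0.0011,"ty": 0.0038,"tz": -0.0105,"rx": 0,"ry": 0,"rz": 0,"claw": 0.07},
  {"tx": -0.0023,"ty": 0.0077,"tz": -0.0105,"rx": 0,"ry": 0,"rz": 0,"claw": 0.07},
  {"tx": -0.0023,"ty": 0.0077,"tz": -0.0105,"rx": 0,"ry": 0,"rz": 0,"claw": 0.07},
  {"tx": -0.0023,"ty": 0.0077,"tz": -0.0105,"rx": 0,"ry": 0,"rz": 0,"claw": 0.07},
])

```text
clock: 19.5
eef_pos: [614.7, 136.1, 113.8]
tool_rot: [3.142, 0.0, 1.855]
force: [0.4, -0.1, 0.6]
width: 69.8
```

```bash
python3 - <<'E'
from h import *
s=read_state();print(s['clock'],s['eef_pos'],s['force'],s['torque'],s['width'])
w=get_image('wrist')[:,:,::-1];cv2.imwrite('pics/w9.png',w);t=get_image('top')[:,:,::-1];cv2.imwrite('pics/t9.png',t)
cv2.imwrite('pics/s9.png',np.hstack([cv2.resize(w[:,100:412],(400,492),interpolation=cv2.INTER_CUBIC),cv2.resize(t[90:182,190:265],(400,492),interpolation=cv2.INTER_CUBIC)]))
E
```

```text
19.5 [614.7  136.12 113.82] [ 0.35 -0.13  0.56] [ 0.03  0.03 -0.  ] 69.78270096163473
```

View pics/s9.png

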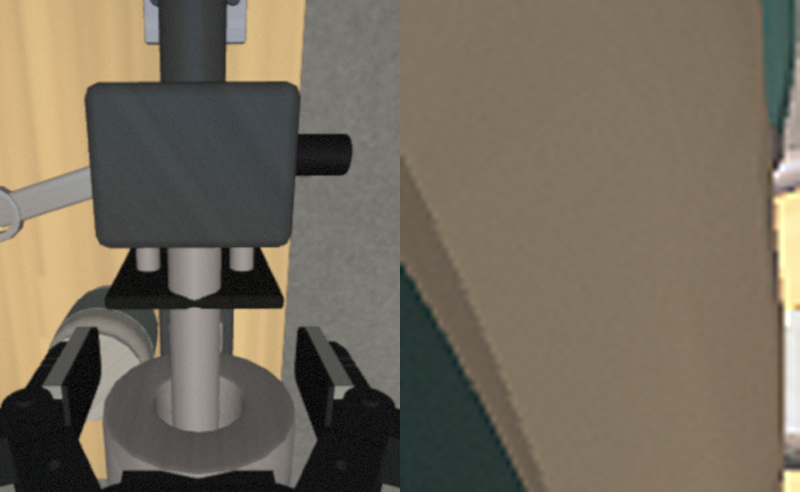

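The fingers pass freely, so the ring itself is held by the pawl: it pitches about the pad pivot. Better to straddle the rod with near-closed fingers behind the hanging ring and push its flat back face low down, so it can't pitch.

>>> apply_moves([
  {"tx": 0.002,"ty": -0.0067,"tz": 0,"rx": 0,"ry": 0,"rz": 0,"claw": 0.07},
  {"tx": 0.006,"ty": -0.02,"tz": 0,"rx": 0,"ry": 0,"rz": 0,"claw": 0.07},
  {"tx": 0.0103,"ty": -0.0345,"tz": 0,"rx": 0,"ry": 0,"rz": 0,"claw": 0.07},
  {"tx": 0.0145,"ty": -0.049,"tz": 0.003,"rx": 0,"ry": 0,"rz": 0,"claw": 0.07},
  {"tx": 0.0163,"ty": -0.055,"tz": 0.008,"rx": 0,"ry": 0,"rz": 0,"claw": 0.07},
  {"tx": 0.0163,"ty": -0.055,"tz": 0.008,"rx": 0,"ry": 0,"rz": 0,"claw": 0.034},
  {"tx": 0.0163,"ty": -0.055,"tz": 0.008,"rx": 0,"ry": 0,"rz": 0,"claw": 0.034},
  {"tx": 0.0163,"ty": -0.055,"tz": 0.008,"rx": 0,"ry": 0,"rz": 0,"claw": 0.034},
  {"tx": 0.0163,"ty": -0.055,"tz": 0.008,"rx": 0,"ry": 0,"rz": 0,"claw": 0.034},
  {"tx": 0.0163,"ty": -0.055,"tz": 0.008,"rx": 0,"ry": 0,"rz": 0,"claw": 0.034},
  {"tx": 0.0163,"ty": -0.055,"tz": 0.008,"rx": 0,"ry": 0,"rz": 0,"claw": 0.034},
])

```text
clock: 20.7
eef_pos: [630.9, 81.4, 121.7]
tool_rot: [-3.141, -0.0, 1.855]
force: [1.0, 0.1, 0.2]
width: 34.3
```

```bash
cat > st.py <<'E'
from h import *
O=np.array([554.8,92]);a=.287
M=np.array([[np.cos(a),np.sin(a)],[-np.sin(a),np.cos(a)]])
s=read_state();print(s['clock'],'rail',M@(np.array(s['eef_pos'][:2])-O),s['eef_pos'][2],'Frail',M@np.array(s['force'][:2]),s['force'][2],'tq',s['torque'],s['width'])
E
python3 st.py
```

```text
20.7 rail [ 69.98 -31.71] 121.72415557890001 Frail [ 0.96 -0.15] 0.19562954515880618 tq [-0.03 -0.04  0.01] 34.33582431723833
```

>>> apply_moves([
  {"tx": -0.0008,"ty": 0.0029,"tz": 0,"rx": 0,"ry": 0,"rz": 0,"claw": 0.034},
  {"tx": -0.0017,"ty": 0.0058,"tz": 0,"rx": 0,"ry": 0,"rz": 0,"claw": 0.034},
  {"tx": -0.0025,"ty": 0.0086,"tz": 0,"rx": 0,"ry": 0,"rz": 0,"claw": 0.034},
  {"tx": -0.0034,"ty": 0.0115,"tz": 0,"rx": 0,"ry": 0,"rz": 0,"claw": 0.034},
  {"tx": -0.0042,"ty": 0.0144,"tz": 0,"rx": 0,"ry": 0,"rz": 0,"claw": 0.034},
  {"tx": -0.0051,"ty": 0.0173,"tz": 0,"rx": 0,"ry": 0,"rz": 0,"claw": 0.034},
])

```text
clock: 21.3
eef_pos: [626.2, 97.2, 122.0]
tool_rot: [3.142, 0.002, 1.854]
force: [0.9, -2.7, 1.1]
width: 34.0
```

```bash
python3 st.py
```

```text
21.3 rail [ 69.9  -15.24] 121.97453447417456 Frail [ 0.13 -2.87] 1.0566725857181352 tq [-0.62 -0.02 -0.03] 34.00140337114324
```

>>> apply_moves([
  {"tx": -0.0006,"ty": 0.0019,"tz": 0,"rx": 0,"ry": 0,"rz": 0,"claw": 0.034},
  {"tx": -0.0011,"ty": 0.0038,"tz": 0,"rx": 0,"ry": 0,"rz": 0,"claw": 0.034},
  {"tx": -0.0017,"ty": 0.0058,"tz": 0,"rx": 0,"ry": 0,"rz": 0,"claw": 0.034},
  {"tx": -0.0023,"ty": 0.0077,"tz": 0,"rx": 0,"ry": 0,"rz": 0,"claw": 0.034},
])

```text
clock: 21.7
eef_pos: [624.1, 103.4, 122.0]
tool_rot: [-3.142, 0.003, 1.854]
force: [1.1, -9.0, 1.3]
width: 34.3
```

```bash
python3 st.py
```

```text
21.7 rail [69.69 -8.67] 122.0079430040961 Frail [-1.51 -8.93] 1.3414165924100492 tq [-1.88 -0.24  0.06] 34.32742568353882
```

>>> apply_moves([
  {"tx": -0.0006,"ty": 0.0019,"tz": 0,"rx": 0,"ry": 0,"rz": 0,"claw": 0.034},
  {"tx": -0.0011,"ty": 0.0038,"tz": 0,"rx": 0,"ry": 0,"rz": 0,"claw": 0.034},
  {"tx": -0.0017,"ty": 0.0058,"tz": 0,"rx": 0,"ry": 0,"rz": 0,"claw": 0.034},
])

```text
clock: 22.0
eef_pos: [623.7, 104.5, 122.4]
tool_rot: [3.141, 0.009, 1.851]
force: [2.4, -15.7, 2.7]
width: 34.2
```

```bash
python3 st.py
```

```text
22.0 rail [69.61 -7.54] 122.36429778230759 Frail [ -2.12 -15.69] 2.7460514933118474 tq [-3.49 -0.57  0.12] 34.16597272809613
```

The earlier state readings show that the "stalled" ring crept on 4 mm during the camera pauses. So it's just slow, sticking friction, and holding the push should let it go on.

>>> apply_moves([
  {"tx": 0,"ty": 0,"tz": 0,"rx": 0,"ry": 0,"rz": 0,"claw": 0.034},
  {"tx": 0,"ty": 0,"tz": 0,"rx": 0,"ry": 0,"rz": 0,"claw": 0.034},
])

```text
clock: 22.2
eef_pos: [623.7, 104.5, 122.5]
tool_rot: [3.141, 0.009, 1.851]
force: [1.7, -14.8, 2.0]
width: 34.0
```

```bash
python3 st.py
```

```text
22.2 rail [69.62 -7.49] 122.46966782725693 Frail [ -2.53 -14.65] 2.0365701479402314 tq [-2.93 -0.49  0.11] 34.02856047899294
```

It's held firmly at 15 N, and I won't push much harder with the stop creeping at 32 N. New tactic: regrip, lift the ring to the top of its clearance and tilt it slightly nose-up so its front edge passes over the pawl.

>>> apply_moves([
  {"tx": 0.0028,"ty": -0.0096,"tz": 0,"rx": 0,"ry": 0,"rz": 0,"claw": 0.034},
  {"tx": 0.0051,"ty": -0.0173,"tz": 0,"rx": 0,"ry": 0,"rz": 0,"claw": 0.076},
  {"tx": 0.0051,"ty": -0.0173,"tz": 0,"rx": 0,"ry": 0,"rz": 0,"claw": 0.076},
  {"tx": 0.0051,"ty": -0.0173,"tz": -0.004,"rx": 0,"ry": 0,"rz": 0,"claw": 0.076},
  {"tx": 0.0026,"ty": -0.0086,"tz": -0.008,"rx": 0,"ry": 0,"rz": 0,"claw": 0.076},
  {"tx": -0.0008,"ty": 0.0029,"tz": -0.008,"rx": 0,"ry": 0,"rz": 0,"claw": 0.076},
  {"tx": -0.0042,"ty": 0.0144,"tz": -0.008,"rx": 0,"ry": 0,"rz": 0,"claw": 0.076},
  {"tx": -0.0042,"ty": 0.0144,"tz": -0.008,"rx": 0,"ry": 0,"rz": 0,"claw": 0.076},
  {"tx": -0.0042,"ty": 0.0144,"tz": -0.008,"rx": 0,"ry": 0,"rz": 0,"claw": 0.076},
])

```text
clock: 23.1
eef_pos: [617.6, 127.2, 113.9]
tool_rot: [3.141, -0.0, 1.857]
force: [0.6, -0.5, -0.6]
width: 75.6
```

```bash
python3 st.py; python3 - <<'E'
from h import *
c=calibration('wrist');w=get_image('wrist')[:,:,::-1];cv2.imwrite('pics/w10.png',w)
g=cv2.cvtColor(w,cv2.COLOR_BGR2GRAY).astype(int)
for col in(205,210,300,305): print(col,[int(g[r,col]) for r in range(200,384,6)])
O=np.array([554.8,92]);a=.287
M=np.array([[np.cos(a),np.sin(a)],[-np.sin(a),np.cos(a)]])
for r in range(230,384,20): print(r,'y at z113',(M@(onz(c,(250,r),113)[:2]-O))[1],'z173',(M@(onz(c,(250,r),173)[:2]-O))[1])
col=g[200:384,225]; print([int(v) for v in col[::4]])
E
```

```text
23.1 rail [70.22 15.97] 113.93243134428954 Frail [ 0.48 -0.63] -0.5516628117066139 tq [-0.03 -0.01 -0.06] 75.64243256093265
205 [21, 28, 30, 83, 70, 69, 66, 89, 73, 77, 76, 75, 74, 76, 80, 79, 81, 107, 134, 133, 134, 127, 130, 132, 131, 134, 131, 133, 26, 24, 9]
210 [8, 26, 28, 160, 68, 64, 65, 80, 73, 74, 79, 77, 76, 78, 76, 77, 79, 85, 134, 135, 140, 138, 136, 130, 131, 137, 134, 139, 29, 20, 17]
300 [18, 28, 25, 181, 182, 182, 179, 182, 184, 184, 105, 76, 76, 74, 76, 76, 80, 74, 81, 86, 134, 136, 131, 128, 128, 125, 125, 123, 20, 21, 12]
305 [14, 28, 27, 187, 188, 189, 186, 187, 184, 187, 183, 72, 76, 79, 77, 79, 75, 77, 78, 95, 134, 129, 127, 123, 123, 121, 117, 115, 21, 17, 17]
230 y at z113 34.12625376045241 z173 60.03787713629717
250 y at z113 23.851373738534093 z173 54.09209657107474
270 y at z113 13.145121116875071 z173 47.89669296262103
290 y at z113 1.9797477988163863 z173 41.435609277327316
310 y at z113 -9.674926325216656 z173 34.69138114494482
330 y at z113 -21.851785792345343 z173 27.644979219992617
350 y at z113 -34.586729437411044 z173 20.275629868709583
370 y at z113 -47.91902386786347 z173 12.560610623199446
[14, 23, 29, 29, 63, 65, 65, 66, 64, 65, 62, 77, 77, 82, 87, 113, 117, 119, 121, 119, 120, 72, 72, 74, 75, 77, 82, 81, 130, 137, 139, 140, 142, 139, 143, 140, 141, 141, 147, 142, 142, 140, 29, 21, 23, 15]
```

The ring hangs yawed about 10° on the rod, with its +x side lagging, and the flat pads will straighten it. Gripping and lifting.

>>> apply_moves([
  {"tx": -0.0006,"ty": 0.0019,"tz": 0,"rx": 0,"ry": 0,"rz": 0,"claw": 0.068},
  {"tx": -0.0006,"ty": 0.0019,"tz": 0,"rx": 0,"ry": 0,"rz": 0,"claw": 0.06},
  {"tx": -0.0006,"ty": 0.0019,"tz": 0,"rx": 0,"ry": 0,"rz": 0,"claw": 0.05},
  {"tx": -0.0006,"ty": 0.0019,"tz": 0,"rx": 0,"ry": 0,"rz": 0,"claw": 0.05},
  {"tx": -0.0006,"ty": 0.0019,"tz": 0,"rx": 0,"ry": 0,"rz": 0,"claw": 0.05},
  {"tx": -0.0006,"ty": 0.0019,"tz": 0,"rx": 0,"ry": 0,"rz": 0,"claw": 0.05},
])

```text
clock: 23.75
eef_pos: [616.5, 127.6, 114.3]
tool_rot: [-3.14, -0.0, 1.854]
force: [-3.4, -0.9, 5.3]
width: 59.2
```

```bash
python3 st.py
```

```text
23.75 rail [69.25 16.64] 114.29091472115418 Frail [-3.51  0.1 ] 5.324619126451651 tq [-0.    0.67  0.05] 59.20100498407687
```

>>> apply_moves([
  {"tx": 0.0014,"ty": -0.0048,"tz": 0.002,"rx": 0,"ry": 0,"rz": 0,"claw": 0.05},
  {"tx": 0.0017,"ty": -0.0058,"tz": 0.006,"rx": 0,"ry": 0,"rz": 0,"claw": 0.05},
  {"tx": 0.0017,"ty": -0.0058,"tz": 0.01,"rx": 0,"ry": 0,"rz": 0,"claw": 0.05},
  {"tx": 0.0017,"ty": -0.0058,"tz": 0.012,"rx": 0,"ry": 0,"rz": 0,"claw": 0.05},
  {"tx": 0.0017,"ty": -0.0058,"tz": 0.012,"rx": 0,"ry": 0,"rz": 0,"claw": 0.05},
])

```text
clock: 24.25
eef_pos: [619.0, 122.4, 126.0]
tool_rot: [3.141, -0.0, 1.855]
force: [0.3, -0.2, -4.5]
width: 59.6
```

```bash
python3 st.py
```

```text
24.25 rail [70.22 10.99] 126.0145646668307 Frail [ 0.24 -0.25] -4.503112698806782 tq [-0.01  0.   -0.05] 59.610407134627
```

>>> apply_moves([
  {"tx": 0,"ty": 0,"tz": -0.0005,"rx": 0.5,"ry": 0.15,"rz": 0,"claw": 0.05},
  {"tx": -0.0006,"ty": 0.0019,"tz": -0.001,"rx": 0.96,"ry": 0.28,"rz": 0,"claw": 0.05},
  {"tx": -0.0011,"ty": 0.0038,"tz": -0.001,"rx": 0.96,"ry": 0.28,"rz": 0,"claw": 0.05},
  {"tx": -0.0017,"ty": 0.0058,"tz": -0.001,"rx": 0.96,"ry": 0.28,"rz": 0,"claw": 0.05},
  {"tx": -0.0023,"ty": 0.0077,"tz": -0.001,"rx": 0.96,"ry": 0.28,"rz": 0,"claw": 0.05},
  {"tx": -0.0028,"ty": 0.0096,"tz": -0.001,"rx": 0.96,"ry": 0.28,"rz": 0,"claw": 0.05},
  {"tx": -0.0028,"ty": 0.0096,"tz": -0.001,"rx": 0.96,"ry": 0.28,"rz": 0,"claw": 0.05},
  {"tx": -0.0028,"ty": 0.0096,"tz": -0.001,"rx": 0.96,"ry": 0.28,"rz": 0,"claw": 0.05},
])

```text
clock: 25.05
eef_pos: [615.6, 133.5, 124.8]
tool_rot: [-3.142, -0.088, 1.856]
force: [0.3, 0.0, -2.6]
width: 59.6
```

```bash
python3 st.py
```

```text
25.05 rail [70.08 22.57] 124.82114172722896 Frail [ 0.29 -0.05] -2.584461785026566 tq [-0.05 -0.02 -0.03] 59.59351456975098
```

It now passes without force. Continuing.

>>> apply_moves([
  {"tx": -0.0006,"ty": 0.0019,"tz": 0,"rx": 0,"ry": 0,"rz": 0,"claw": 0.05},
  {"tx": -0.0011,"ty": 0.0038,"tz": 0,"rx": 0,"ry": 0,"rz": 0,"claw": 0.05},
  {"tx": -0.0017,"ty": 0.0058,"tz": 0,"rx": 0,"ry": 0,"rz": 0,"claw": 0.05},
  {"tx": -0.0023,"ty": 0.0077,"tz": 0,"rx": 0,"ry": 0,"rz": 0,"claw": 0.05},
  {"tx": -0.0028,"ty": 0.0096,"tz": 0,"rx": 0,"ry": 0,"rz": 0,"claw": 0.05},
  {"tx": -0.0028,"ty": 0.0096,"tz": 0,"rx": 0,"ry": 0,"rz": 0,"claw": 0.05},
])

```text
clock: 25.65
eef_pos: [613.1, 142.0, 124.8]
tool_rot: [3.142, -0.088, 1.855]
force: [-0.8, 0.3, -2.2]
width: 59.5
```

```bash
python3 st.py
```

```text
25.65 rail [70.08 31.49] 124.84256762447774 Frail [-0.72  0.51] -2.2335227831072113 tq [-0.08 -0.07 -0.01] 59.46138717934644
```

>>> apply_moves([
  {"tx": -0.0006,"ty": 0.0019,"tz": 0,"rx": 0,"ry": 0,"rz": 0,"claw": 0.05},
  {"tx": -0.0011,"ty": 0.0038,"tz": 0,"rx": 0,"ry": 0,"rz": 0,"claw": 0.05},
  {"tx": -0.0017,"ty": 0.0058,"tz": 0,"rx": 0,"ry": 0,"rz": 0,"claw": 0.05},
  {"tx": -0.0017,"ty": 0.0058,"tz": 0,"rx": 0,"ry": 0,"rz": 0,"claw": 0.05},
])

```text
clock: 26.05
eef_pos: [611.4, 147.9, 124.8]
tool_rot: [-3.142, -0.088, 1.855]
force: [-0.2, -0.9, -2.9]
width: 59.5
```

```bash
python3 st.py
```

```text
26.05 rail [70.06 37.59] 124.8170743842778 Frail [-0.47 -0.84] -2.8908513950170733 tq [-0.12 -0.08  0.02] 59.45668953805406
```

>>> apply_moves([
  {"tx": -0.0006,"ty": 0.0019,"tz": 0,"rx": 0,"ry": 0,"rz": 0,"claw": 0.05},
  {"tx": -0.0011,"ty": 0.0038,"tz": 0,"rx": 0,"ry": 0,"rz": 0,"claw": 0.05},
  {"tx": -0.0011,"ty": 0.0038,"tz": 0,"rx": 0,"ry": 0,"rz": 0,"claw": 0.05},
])

```text
clock: 26.35
eef_pos: [610.3, 151.6, 124.8]
tool_rot: [-3.142, -0.088, 1.855]
force: [0.7, -0.2, -2.0]
width: 59.6
```

```bash
python3 st.py; python3 - <<'E'
from h import *
c=calibration('wrist');w=get_image('wrist')[:,:,::-1];cv2.imwrite('pics/w11.png',w)
g=cv2.cvtColor(w,cv2.COLOR_BGR2GRAY).astype(int)
for col in(205,225,285,300): print(col,[int(v) for v in g[100:384:4,col]])
O=np.array([554.8,92]);a=.287
M=np.array([[np.cos(a),np.sin(a)],[-np.sin(a),np.cos(a)]])
for r in range(160,340,20): print(r,*['%d:%.1f'%(z,(M@(onz(c,(250,r),z)[:2]-O))[1]) for z in(125,153,170,183)])
E
```

```text
26.35 rail [70.07 41.45] 124.82219408699234 Frail [ 0.59 -0.39] -2.004009817348198 tq [-0.13 -0.09  0.03] 59.62912674638069
205 [159, 156, 158, 75, 61, 68, 66, 63, 62, 64, 66, 64, 65, 66, 62, 62, 67, 63, 63, 64, 62, 61, 61, 60, 63, 63, 63, 59, 59, 66, 145, 44, 13, 20, 11, 11, 3, 17, 23, 19, 72, 75, 71, 77, 73, 76, 78, 75, 77, 90, 118, 118, 116, 114, 118, 114, 121, 119, 120, 118, 120, 121, 123, 122, 127, 129, 128, 26, 14, 19, 15]
225 [158, 159, 161, 65, 57, 63, 62, 65, 66, 65, 69, 63, 65, 67, 65, 64, 64, 61, 61, 61, 63, 62, 63, 61, 61, 64, 64, 60, 60, 57, 113, 117, 116, 110, 12, 4, 8, 7, 24, 22, 82, 83, 85, 85, 71, 75, 73, 76, 74, 76, 78, 81, 110, 124, 130, 128, 130, 127, 130, 131, 132, 130, 128, 126, 126, 129, 126, 29, 16, 13, 9]
285 [173, 175, 175, 60, 55, 67, 69, 66, 64, 66, 62, 59, 62, 62, 62, 64, 60, 64, 65, 65, 64, 64, 61, 66, 61, 62, 59, 64, 58, 76, 142, 143, 142, 139, 18, 9, 13, 15, 23, 24, 79, 96, 110, 103, 104, 99, 95, 87, 71, 74, 79, 78, 78, 83, 90, 134, 131, 133, 130, 127, 125, 129, 130, 128, 127, 126, 129, 28, 16, 19, 11]
300 [170, 166, 167, 56, 58, 63, 62, 67, 61, 64, 65, 63, 64, 66, 67, 67, 63, 60, 57, 59, 67, 60, 61, 63, 62, 63, 63, 60, 57, 96, 169, 101, 18, 8, 11, 6, 18, 6, 24, 28, 70, 77, 74, 81, 75, 75, 74, 76, 76, 74, 77, 79, 79, 84, 113, 128, 122, 126, 122, 124, 125, 123, 124, 125, 120, 115, 117, 25, 16, 18, 14]
160 125:91.9 153:95.0 170:96.9 183:98.4
180 125:83.0 153:87.8 170:90.7 183:92.9
200 125:73.7 153:80.3 170:84.3 183:87.3
220 125:64.2 153:72.6 170:77.7 183:81.5
240 125:54.5 153:64.7 170:70.9 183:75.6
260 125:44.4 153:56.5 170:63.9 183:69.5
280 125:34.1 153:48.1 170:56.7 183:63.2
300 125:23.4 153:39.5 170:49.3 183:56.8
320 125:12.4 153:30.6 170:41.6 183:50.1
```

Ring is now near the buffer plate and still free. I'll back off 6 mm, level it and lower it onto the pawl, so the last push happens with the pawl under the ring's flat underside.

>>> apply_moves([
  {"tx": 0.0009,"ty": -0.0029,"tz": 0,"rx": 0,"ry": 0,"rz": 0,"claw": 0.05},
  {"tx": 0.0017,"ty": -0.0058,"tz": 0,"rx": -0.5,"ry": -0.15,"rz": 0,"claw": 0.05},
  {"tx": 0.0017,"ty": -0.0058,"tz": -0.002,"rx": -0.96,"ry": -0.28,"rz": 0,"claw": 0.05},
  {"tx": 0.0017,"ty": -0.0058,"tz": -0.005,"rx": -0.96,"ry": -0.28,"rz": 0,"claw": 0.05},
  {"tx": 0.0017,"ty": -0.0058,"tz": -0.008,"rx": -0.96,"ry": -0.28,"rz": 0,"claw": 0.05},
  {"tx": 0.0017,"ty": -0.0058,"tz": -0.0095,"rx": -0.96,"ry": -0.28,"rz": 0,"claw": 0.05},
  {"tx": 0.0017,"ty": -0.0058,"tz": -0.0095,"rx": -0.96,"ry": -0.28,"rz": 0,"claw": 0.05},
])

```text
clock: 27.1
eef_pos: [612.1, 145.0, 115.2]
tool_rot: [-3.141, -0.001, 1.854]
force: [-0.3, 0.5, -1.2]
width: 59.8
```

```bash
python3 st.py
```

```text
27.1 rail [69.93 34.64] 115.21117277994213 Frail [-0.16  0.56] -1.1942547448994205 tq [ 0.24  0.1  -0.04] 59.77478788916851
```

The pawl now carries about 1.5 N under the ring, as expected. Pushing forward by feel.

>>> apply_moves([
  {"tx": -0.0006,"ty": 0.0019,"tz": 0,"rx": 0,"ry": 0,"rz": 0,"claw": 0.05},
  {"tx": -0.0011,"ty": 0.0038,"tz": 0,"rx": 0,"ry": 0,"rz": 0,"claw": 0.05},
  {"tx": -0.0017,"ty": 0.0058,"tz": 0,"rx": 0,"ry": 0,"rz": 0,"claw": 0.05},
  {"tx": -0.0017,"ty": 0.0058,"tz": 0,"rx": 0,"ry": 0,"rz": 0,"claw": 0.05},
])

```text
clock: 27.5
eef_pos: [610.7, 150.1, 115.5]
tool_rot: [3.141, 0.001, 1.854]
force: [-0.3, -3.6, -0.7]
width: 59.5
```

```bash
python3 st.py
```

```text
27.5 rail [70.06 39.94] 115.46415962682664 Frail [-1.27 -3.43] -0.7221125505932545 tq [-0.59 -0.02  0.06] 59.545352139973815
```

>>> apply_moves([
  {"tx": -0.0006,"ty": 0.0019,"tz": 0,"rx": 0,"ry": 0,"rz": 0,"claw": 0.05},
  {"tx": -0.0011,"ty": 0.0038,"tz": 0,"rx": 0,"ry": 0,"rz": 0,"claw": 0.05},
  {"tx": -0.0011,"ty": 0.0038,"tz": 0,"rx": 0,"ry": 0,"rz": 0,"claw": 0.05},
])

```text
clock: 27.8
eef_pos: [609.5, 154.1, 115.4]
tool_rot: [3.142, 0.001, 1.854]
force: [0.7, -3.9, -0.2]
width: 59.5
```

```bash
python3 st.py
```

```text
27.8 rail [70.07 44.07] 115.43034082360124 Frail [-0.48 -3.97] -0.17532219544935584 tq [-1.02 -0.12  0.08] 59.52508575565706
```

>>> apply_moves([
  {"tx": -0.0006,"ty": 0.0019,"tz": 0,"rx": 0,"ry": 0,"rz": 0,"claw": 0.05},
  {"tx": -0.0011,"ty": 0.0038,"tz": 0,"rx": 0,"ry": 0,"rz": 0,"claw": 0.05},
  {"tx": -0.0011,"ty": 0.0038,"tz": 0,"rx": 0,"ry": 0,"rz": 0,"claw": 0.05},
])

```text
clock: 28.1
eef_pos: [608.3, 158.4, 115.4]
tool_rot: [-3.142, 0.0, 1.855]
force: [1.3, -4.6, -0.7]
width: 59.6
```

```bash
python3 st.py
```

```text
28.1 rail [70.06 48.51] 115.36427759029716 Frail [-0.1  -4.76] -0.6557126959734466 tq [-0.88 -0.15  0.11] 59.60352422939387
```

>>> apply_moves([
  {"tx": -0.0006,"ty": 0.0019,"tz": 0,"rx": 0,"ry": 0,"rz": 0,"claw": 0.05},
  {"tx": -0.0008,"ty": 0.0029,"tz": 0,"rx": 0,"ry": 0,"rz": 0,"claw": 0.05},
  {"tx": -0.0008,"ty": 0.0029,"tz": 0,"rx": 0,"ry": 0,"rz": 0,"claw": 0.05},
])

```text
clock: 28.4
eef_pos: [607.6, 160.6, 115.4]
tool_rot: [-3.141, 0.001, 1.854]
force: [0.1, -5.4, -0.3]
width: 59.4
```

```bash
python3 st.py
```

```text
28.4 rail [70.04 50.87] 115.35448352507186 Frail [-1.38 -5.21] -0.2713749955223899 tq [-1.13 -0.13  0.06] 59.4255873017171
```

>>> apply_moves([
  {"tx": -0.0006,"ty": 0.0019,"tz": 0,"rx": 0,"ry": 0,"rz": 0,"claw": 0.05},
  {"tx": -0.0008,"ty": 0.0029,"tz": 0,"rx": 0,"ry": 0,"rz": 0,"claw": 0.05},
  {"tx": -0.0008,"ty": 0.0029,"tz": 0,"rx": 0,"ry": 0,"rz": 0,"claw": 0.05},
])

```text
clock: 28.7
eef_pos: [606.8, 163.1, 115.4]
tool_rot: [-3.141, 0.002, 1.854]
force: [1.1, -6.3, -0.6]
width: 59.3
```

```bash
python3 st.py
```

```text
28.7 rail [70.05 53.47] 115.3822225326176 Frail [-0.76 -6.37] -0.5819297857692886 tq [-1.28 -0.16  0.12] 59.26242138050343
```

>>> apply_moves([
  {"tx": -0.0006,"ty": 0.0019,"tz": 0,"rx": 0,"ry": 0,"rz": 0,"claw": 0.05},
  {"tx": -0.0008,"ty": 0.0029,"tz": 0,"rx": 0,"ry": 0,"rz": 0,"claw": 0.05},
  {"tx": -0.0008,"ty": 0.0029,"tz": 0,"rx": 0,"ry": 0,"rz": 0,"claw": 0.05},
])

```text
clock: 29.0
eef_pos: [606.7, 163.6, 115.5]
tool_rot: [-3.141, 0.004, 1.853]
force: [2.0, -9.4, -0.2]
width: 59.5
```

```bash
python3 st.py; python3 - <<'E'
from h import *
c=calibration('wrist');w=get_image('wrist')[:,:,::-1];cv2.imwrite('pics/w12.png',w)
g=cv2.cvtColor(w,cv2.COLOR_BGR2GRAY).astype(int)
for col in(205,225,285,300): print(col,[int(v) for v in g[100:384:4,col]])
O=np.array([554.8,92]);a=.287
M=np.array([[np.cos(a),np.sin(a)],[-np.sin(a),np.cos(a)]])
for r in range(160,340,20): print(r,*['%d:%.1f'%(z,(M@(onz(c,(250,r),z)[:2]-O))[1]) for z in(125,153,167,175)])
E
```

```text
29.0 rail [70.04 54.02] 115.46776321707691 Frail [-0.76 -9.52] -0.1629297637217366 tq [-2.02 -0.33  0.13] 59.5141736847709
205 [162, 160, 161, 160, 160, 159, 157, 158, 157, 158, 153, 54, 34, 34, 37, 38, 31, 33, 33, 51, 57, 66, 65, 66, 67, 65, 61, 62, 58, 63, 61, 63, 63, 65, 60, 63, 64, 63, 61, 61, 60, 62, 61, 62, 55, 69, 71, 72, 77, 91, 119, 120, 118, 117, 117, 119, 120, 116, 123, 122, 122, 120, 122, 129, 129, 132, 130, 24, 15, 17, 11]
225 [112, 114, 120, 120, 126, 126, 141, 150, 151, 31, 39, 27, 31, 32, 32, 36, 33, 34, 35, 54, 58, 62, 61, 63, 66, 61, 60, 68, 64, 64, 64, 62, 60, 57, 65, 63, 62, 61, 62, 61, 63, 61, 60, 60, 58, 67, 65, 71, 71, 74, 73, 79, 124, 128, 131, 129, 131, 127, 129, 135, 137, 129, 128, 130, 128, 127, 131, 25, 15, 12, 16]
285 [174, 174, 175, 176, 175, 174, 175, 178, 151, 31, 39, 31, 35, 32, 33, 34, 35, 30, 42, 56, 58, 69, 62, 64, 64, 62, 60, 62, 60, 59, 54, 61, 64, 61, 61, 64, 61, 58, 62, 57, 59, 60, 60, 59, 53, 100, 97, 88, 68, 72, 72, 71, 73, 79, 88, 133, 132, 135, 132, 128, 130, 130, 132, 133, 130, 131, 129, 27, 21, 11, 12]
300 [175, 174, 172, 172, 173, 171, 172, 169, 169, 169, 173, 166, 40, 35, 35, 33, 33, 36, 38, 53, 59, 63, 61, 64, 67, 67, 60, 65, 63, 61, 64, 60, 58, 57, 61, 59, 61, 59, 61, 61, 62, 59, 63, 61, 52, 68, 69, 67, 72, 67, 73, 70, 76, 79, 123, 128, 131, 125, 126, 127, 125, 125, 126, 127, 121, 121, 121, 29, 23, 16, 17]
160 125:107.3 153:113.1 167:116.0 175:117.6
180 125:99.0 153:106.6 167:110.3 175:112.5
200 125:90.4 153:99.8 167:104.4 175:107.1
220 125:81.5 153:92.7 167:98.3 175:101.6
240 125:72.1 153:85.4 167:92.0 175:95.8
260 125:62.4 153:77.7 167:85.4 175:89.7
280 125:52.2 153:69.7 167:78.4 175:83.4
300 125:41.6 153:61.4 167:71.2 175:76.9
320 125:30.6 153:52.6 167:63.7 175:70.0
```

Buffer home felt (9.5 N) and the stop block is still at y ≈ 79, so it hasn't been shoved. I'll draw back gently with the ring gripped to feel whether the catch holds.

>>> apply_moves([
  {"tx": 0.0011,"ty": -0.0038,"tz": -0.001,"rx": 0,"ry": 0,"rz": 0,"claw": 0.05},
  {"tx": 0.002,"ty": -0.0067,"tz": -0.0015,"rx": 0,"ry": 0,"rz": 0,"claw": 0.05},
  {"tx": 0.0028,"ty": -0.0096,"tz": -0.0015,"rx": 0,"ry": 0,"rz": 0,"claw": 0.05},
  {"tx": 0.0028,"ty": -0.0096,"tz": -0.0015,"rx": 0,"ry": 0,"rz": 0,"claw": 0.05},
])

```text
clock: 29.45
eef_pos: [608.1, 159.2, 114.9]
tool_rot: [-3.142, -0.002, 1.855]
force: [-3.2, -2.9, 7.1]
width: 59.3
```

```bash
python3 st.py
```

```text
29.45 rail [70.14 49.35] 114.910010751458 Frail [-3.89 -1.91] 7.141308712382481 tq [-0.48  0.62  0.11] 59.32643169577375
```

>>> apply_moves([
  {"tx": 0,"ty": 0,"tz": 0.002,"rx": 0,"ry": 0,"rz": 0,"claw": 0.05},
  {"tx": 0.0006,"ty": -0.0019,"tz": 0.002,"rx": 0,"ry": 0,"rz": 0,"claw": 0.05},
  {"tx": 0.0011,"ty": -0.0038,"tz": 0.002,"rx": 0,"ry": 0,"rz": 0,"claw": 0.05},
  {"tx": 0.0011,"ty": -0.0038,"tz": 0.002,"rx": 0,"ry": 0,"rz": 0,"claw": 0.05},
])

```text
clock: 29.85
eef_pos: [608.7, 157.1, 115.4]
tool_rot: [-3.141, -0.004, 1.857]
force: [-1.2, 4.4, -2.3]
width: 59.6
```

```bash
python3 st.py
```

```text
29.85 rail [70.18 47.21] 115.37701897623009 Frail [0.14 4.56] -2.2584921801441022 tq [0.99 0.38 0.12] 59.6296499660902
```

The catch holds: +4.6 N against the pull at tool y 47.2. Relieving, lowering and letting go.

>>> apply_moves([
  {"tx": -0.0008,"ty": 0.0029,"tz": -0.001,"rx": 0,"ry": 0,"rz": 0,"claw": 0.05},
  {"tx": -0.0008,"ty": 0.0029,"tz": -0.0015,"rx": 0,"ry": 0,"rz": 0,"claw": 0.07},
  {"tx": -0.0008,"ty": 0.0029,"tz": -0.0015,"rx": 0,"ry": 0,"rz": 0,"claw": 0.085},
  {"tx": -0.0008,"ty": 0.0029,"tz": -0.0015,"rx": 0,"ry": 0,"rz": 0,"claw": 0.085},
  {"tx": -0.0008,"ty": 0.0029,"tz": -0.0015,"rx": 0,"ry": 0,"rz": 0,"claw": 0.085},
  {"tx": -0.0008,"ty": 0.0029,"tz": 0.02,"rx": 0,"ry": 0,"rz": 0,"claw": 0.085},
  {"tx": -0.0008,"ty": 0.0029,"tz": 0.05,"rx": 0,"ry": 0,"rz": 0,"claw": 0.085},
  {"tx": -0.0008,"ty": 0.0029,"tz": 0.09,"rx": 0,"ry": 0,"rz": 0,"claw": 0.085},
  {"tx": -0.0008,"ty": 0.0029,"tz": 0.13,"rx": 0,"ry": 0,"rz": 0,"claw": 0.085},
  {"tx": -0.0208,"ty": -0.04,"tz": 0.17,"rx": 0,"ry": 0,"rz": 0,"claw": 0.085},
  {"tx": -0.06,"ty": -0.08,"tz": 0.19,"rx": 0,"ry": 0,"rz": 0,"claw": 0.085},
  {"tx": -0.06,"ty": -0.08,"tz": 0.19,"rx": 0,"ry": 0,"rz": 0,"claw": 0.085},
])

```text
clock: 31.05
eef_pos: [548.6, 69.6, 308.4]
tool_rot: [3.139, 0.002, 1.85]
force: [1.2, -0.1, 0.8]
width: 85.1
```

```bash
python3 - <<'E'
from h import *
s=read_state();print(s['clock'],s['eef_pos'],s['force'],s['width'])
c=calibration('wrist');w=get_image('wrist')[:,:,::-1];cv2.imwrite('pics/w13.png',w);sc=get_image('scene')[:,:,::-1];cv2.imwrite('pics/sc13.png',sc)
O=np.array([554.8,92]);a=.287;C=np.cos(a);S=np.sin(a)
W=lambda x,y,z:(O[0]+x*C-y*S,O[1]+x*S+y*C,z)
print(c['origin']);print(proj(c,[W(70,46,143),W(70,60,153),W(70,79,167)]),proj(calibration('scene'),[W(70,46,143)]))
p=proj(c,[W(70,46,143)])[0].astype(int)
x0=int(np.clip(p[0]-110,0,292));y0=int(np.clip(p[1]-110,0,164));print(x0,y0)
cv2.imwrite('pics/s13.png',np.hstack([cv2.resize(w[y0:y0+220,x0:x0+220],(400,400),interpolation=cv2.INTER_CUBIC),cv2.resize(sc[170:290,250:370],(400,400),interpolation=cv2.INTER_CUBIC)]))
E
```

```text
31.05 [548.61  69.61 308.41] [ 1.17 -0.13  0.81] 85.05700270196135
[527.24 146.66 449.71]
[[344.19 105.93]
 [348.51  89.34]
 [355.27  63.99]] [[310.56 239.73]]
234 0
```

View pics/s13.png

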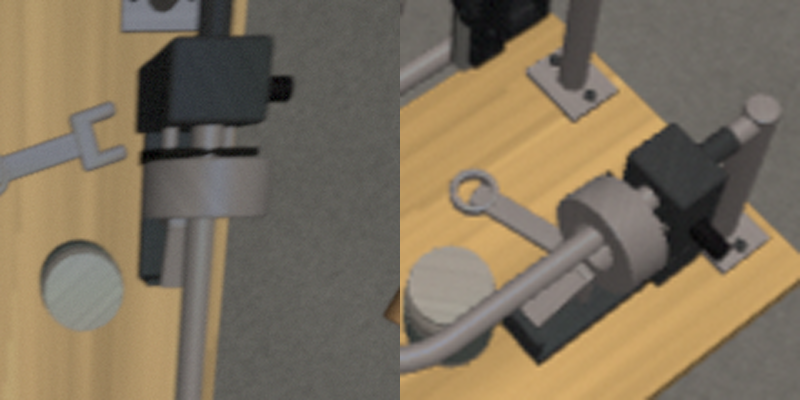

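The ring sits against the buffer plate with the grey pawl ahead of it, and the tin is standing. As a last check, I'll compare stop and tin with the initial picture, then hand in.

```bash
python3 - <<'E'
from h import *
a=cv2.imread('pics/scene.png',0).astype(np.float32);b=get_image('scene')[:,:,::-1].copy();b=cv2.cvtColor(b,cv2.COLOR_BGR2GRAY).astype(np.float32)
for n,(x,y,w,h) in dict(stop=(328,206,26,40),tin=(248,243,30,36)).items():
    r=cv2.matchTemplate(b[y-8:y+h+8,x-8:x+w+8],a[y:y+h,x:x+w],cv2.TM_CCOEFF_NORMED);print(n,cv2.minMaxLoc(r)[1],np.array(cv2.minMaxLoc(r)[3])-8,'score at 0',r[8,8])
print(read_state()['clock']);finish_job()
E
```

```text
stop 0.9643895626068115 [0 0] score at 0 0.96438956
tin 0.9990274906158447 [0 0] score at 0 0.9990275
31.2
the job is handed in; nothing more can be done
```

The ring is round both corners and trapped in the end stop between the catch and the sprung buffer. I let go of it, moved the arm clear and handed the job in at about 31 s.

**How it went:**
- I carried the ring along leg one and round the first bend, and regripped it with a half turn on the cross leg because the last joint lacked range. Then I carried it round the second bend.
- At the catch ramp the ring jammed three times, at 8 to 16 N, gripped twice and pushed from behind once. I backed off each time and stayed well below the stop's 32 N creep force.
- I got past by lifting the ring in its clearance and tilting it about 5° nose-up over the pawl. I then levelled it, lowered it onto the pawl and pushed the buffer home at about 9.5 N.

**Last checks:**
- **Catch:** pulling back with the ring still gripped met about 4.6 N of resistance, so the catch holds.
- **Position:** the final picture shows the ring against the buffer plate with the pawl behind it.
- **Stop and tin:** neither moved, with a 0-pixel shift against the first scene picture (match scores 0.96 for the stop, 0.999 for the tin).

**What disagreed or stayed unsure:**
- During the final push the vertical force never showed a clear click. Only the pull-back test and the picture confirm it.
- The ring sat about 5 to 10° turned in the last grip. I did not measure this again after letting go, though it looks square in the final picture.

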